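Lay up a bar grid and set the welding range selector

TASK

Get the bench ready for tacking a bar grid: lay the two long loose flat bars crosswise on top of the two bars that lie on the layout plate, one squarely over each scribed line and centred on the plate, without shifting the lower bars off their places. Then turn the selector on the sloped control desk clockwise until its pointer rests in the click at the large square mark. Leave the short offcut and the other tools where they are.

Things in the scene. Friction and masses are not known exactly. Their poses are not given: they have to be found in the camera images.
- plate: Flat grey steel layout plate 180 x 180 x 8 mm, fixed on the bench (z = 0). Origin: centre of its underside; x, y along its edges, z up. Two thin white scribed lines run along its y, at x = +45 and -45 mm; a cross bar goes centred over each, along y.
- lower_a: One of the two bars lying on the plate: plain flat metal bar 160 x 25 x 12 mm, 0.35 kg nominal, loose. Origin: centre of its underside; x along its length, z up. It lies along the plate's x at plate y = +45 mm, underside 8 mm above the bench.
- lower_b: The other bar lying on the plate, same size and kind, along the plate's x at plate y = -45 mm.
- bar_a: One of the two long loose flat bars to lay crosswise: 160 x 25 x 12 mm, 0.25 to 0.5 kg, plain metal, flat on the bench to the robot's right. Origin: centre of its underside; x along its length, z up. Laid on the lower bars, its underside is 20 mm above the bench. Either bar on either line, either way round.
- bar_b: The other long loose bar, same as bar_a.
- offcut: Short piece of the same flat bar, 100 x 25 x 12 mm, lying among the long ones; not used, leave it. Origin: centre of its underside, x along its length.
- desk: Grey control desk fixed on the bench, 180 x 180 mm, about 125 mm high at its back. Origin: centre of its underside; its low front faces its own -x, z up. The top panel, 180 x 180 mm, slopes: its normal leans 25 degrees from vertical towards the desk's -x. The selector's axis meets the panel at its centre, 85 mm above the origin.
- selector_grip (a point): Grip point on the selector's axis, 32 mm above the panel. It turns along: z = panel normal (outward), x = where the pointer points. Black bar grip along x: 20 mm wide from x = -37 to +25 mm, then a nose 10 mm wide to +47 mm that points; white line on top. Its top is 14 mm above this point; a disc of radius 30 mm lies 25 mm under it. Pinch across y, fingers along -z.
- selector (a joint): Selector angle (rad), growing clockwise looking down on the panel. Six clicks at 0, 0.785, 1.571, 2.356, 3.142, 3.927, stops just beyond. Starts in the first or second. Clicks take about 0.18 N m; let go between two, it falls into the nearest. The large square mark is the fifth click, 3.142. A grasp turns some 1.5 rad: regrasp.
- big_mark (a point): Centre of the large square mark (18 x 18 mm) printed on the panel, 67 mm from the selector's axis; the five other clicks have thin ticks 14 x 3 mm.
Not all that is in view belongs to the job. What is shaped like the bar_a but brown is not meant.

How it is judged:
By the outcome, as a careful person would: the job done as asked, in the order asked, and still so for the second after the job is handed in, with the robot touching nothing.
It also fails if it takes over 72 s, if anything falls off the work surface, if the arm or the gripper's body presses on something with over 40 N, if the wrist force passes 120 N, or if a joint passes its speed limit or range.

ROBOT

A 7-joint arm with a two-finger parallel gripper is mounted at the origin on the work surface. World frame = base frame: x ahead of the robot, y to its left, z up, the work surface at z = 0. Lengths are in m, angles in rad, forces in N, time in s.
With the tool pointing down it reaches from about 0.4 to 0.85 m from the base axis. Payload 4.5 kg.
Tool frame: the origin (TCP) lies midway between the tips of the shut fingers; the grasp point (between the pads) lies 19 mm behind it; z points along the fingers, y is the direction in which the jaws open and shut (so a half turn about z gives the same grasp; the last joint's range is limited). The gripper opens to 88 mm and grips with 3 to 60 N. Pads are 18 mm wide; open, the fingers measure 123 mm over their backs; the gripper's body (75 mm by 187 mm) begins 45 mm behind the grasp point.
Start: joints at [1.322, 0.689, -0.195, 1.565, 0.157, 0.902, -0.215], TCP at [0.174, -0.6, 0.239] pointing down, gripper open.
Joint ranges: [-3.01, 3.01], [-0.46, 2.08], [-1.47, 1.51], [0.13, 2.56], [-1, 4.14], [0.04, 2.09], [-2.66, 2.66]. Speed limits (rad/s): [2.57, 2.57, 3.14, 3.14, 3.14, 3.14, 3.14].

INTERFACE

Orientations are given as a unit quaternion [x, y, z, w].
In Python, from plant import r gives the robot as it stands. The module is installed in compiled form; this text tells all that it offers.
- The arm moves only by the tool carry_out, never from a script. Its argument "commands" is a list of rows, each a list of 6 numbers: the shift along the tool's x, y, z in m, then the turn, a rotation vector about the tool's x, y, z in degrees. In form: [[dx, dy, dz, wx, wy, wz], ...]. A call has 1 to 12 rows; each row is the pose to reach, as a shift and turn from the pose commanded when the call began, along the tool's axes at that moment; what a row does not reach only later rows make up. A row lasts 1/10 s, in which the tool goes at most 50 mm and 8.59 degrees, less where a joint would pass 70% of its speed; a pose out of reach is approached as far as the arm can. A call with a gripper value outside its range is refused whole. "fingers" is the closure in counts, from 0 (fully open) to 255 (shut), set as the call begins (left out, the last holds). The fingers move at their own pace and stop on an object; "grip_force" is the grip in N (left out, the last holds). Time passes only in rows, so rows that repeat a pose let the fingers close. It gives the time, the measured TCP pose, the force and the opening at its end, in the units of the state.
- r.get_state(): the state, without advancing time (a new reading comes with each control period).
- r.snapshot(name): name is "scene" or "top" or "wrist"; returns a dict with "img" (420x560x3 uint8, blue, green, red), "intrinsics" (3x3 intrinsics, pixels), "k1" (the pictures are not rectified: a ray, as slopes to the right and down, at radius r is drawn at 1 + k1 r^2 times it, then the intrinsics apply), "extrinsics" (4x4, takes a point from camera to world coordinates); the wrist camera has in their place "tool_from_camera" (4x4, takes a point from camera to tool coordinates, whose origin is the TCP and whose axes are the flange's). Camera axes: x right, y down, z forward; pixel columns grow to the right and rows downward; lengths in m; the calibration is good to about 2 mm. A picture is of the moment at which its call begins: read the wrist's pose just before it. There is no depth.
- r.finish_job(): hands the job in, once; it reports no verdict.
Trained networks look in a picture, given as the dict that the camera call returned (one of the last four; its "shot" number tells which), for a name from the list of things; names that differ only in an ending like _2 or _b are one class to them, and where a whole thing is asked for, a point or a joint stands for the part that bears it (a point fixed in the world has none). Each returns a list of dicts, best first, with "p" (0 to 1); they miss things now and then, are a little off and sometimes report something else, mostly with a low value. They report only what shows in the picture. A call takes as long as a camera call. They do not tell look-alikes from the thing itself.
- r.spot_in(picture, label): "xyz" ([x, y, z] in m, in world coordinates, good to about 4 mm: the middle of the surface that is visible of it).
- r.spot_point(picture, label): "xyz" ([x, y, z] in m, in world coordinates, good to about 4 mm: a listed point, or the origin of a listed thing).
The state is a dict: "clock": time; "q": joint angles; "qd": joint speeds; "joint_torque": joint torques, N m; "tool_pos": TCP position; "eef_rot": TCP orientation; "contact_force": force on the tool from outside, world axes, zero at the start; "moment": the same for the moment, N m; "opening": opening from 0.0 (shut) to 1.0 (fully open).
Only numpy, scipy, OpenCV 4.12 (cv2) and the standard library are available. Lean on these libraries where they do the work, as an engineer would, in place of code of your own. Each camera call takes 0.05 s, during which the arm holds its last target.

## Working session

There is one attempt and no reset: what is moved stays moved. The work goes in short steps, Python scripts to look and compute and a tool call to move; the robot and the scene stay as the last step left them, time stands still between calls to the robot, and variables do not carry over. Pictures are saved under pics/ and viewed, and the job is handed in when it is done.

Besides the shell and the picture viewer there is one more tool, called after "Request:" as name([rows], argument=value, ...), one row to a line, values as JSON. carry_out: Moves the arm, as the interface text tells. Its arguments: {"type":"object","properties":{"commands":{"type":"array","items":{"type":"array","items":{"type":"number"}}},"fingers":{"type":"number"},"grip_force":{"type":"number"}},"required":["commands"]}

```bash
mkdir -p pics
python3 - <<'E'
from plant import r
import cv2,numpy as np
s=r.get_state();print(s)
for n in("scene","top"):
    p=r.snapshot(n);cv2.imwrite(f"pics/{n}0.png",p["img"]);print(n,p["intrinsics"],p["k1"],p["extrinsics"],p["shot"])
    for l in ["plate","lower_a","bar_a","offcut","desk","selector_grip","big_mark"]:
        print(l,[(np.round(d["xyz"],4).tolist(),round(d["p"],2)) for d in r.spot_point(p,l)])
E
```

```text
{'clock': 0.0, 'q': array([ 1.32179204,  0.68997124, -0.19446493,  1.5663022 ,  0.15729328,
        0.90250645, -0.21511319]), 'qd': array([-0.00158158, -0.00091001,  0.00101155, -0.00046222,  0.00049859,
       -0.00038681,  0.00131895]), 'joint_torque': array([ 8.36422096e-04, -5.27564156e+01, -1.26674920e+00, -1.53426754e+01,
       -5.26727457e-02,  6.59688871e-03,  1.93027836e-04]), 'tool_pos': array([ 0.17416324, -0.59960517,  0.23792789]), 'eef_rot': array([ 9.90017268e-01,  1.40943247e-01, -2.04183086e-04, -8.76579954e-04]), 'contact_force': array([-0.84382193, -0.32719724,  0.19713811]), 'moment': array([ 0.03509387,  0.01185856, -0.01926464]), 'opening': 0.9984911670098143}
scene [[475.24433568   0.         280.8461357 ]
 [  0.         475.24433568 204.77801476]
 [  0.           0.           1.        ]] -0.16897823263981163 [[-0.66716598  0.44070254 -0.60055876  1.25955952]
 [ 0.7445526   0.36957987 -0.55592459  0.67438979]
 [-0.02304295 -0.81804156 -0.57469734  0.8418383 ]
 [ 0.          0.          0.          1.        ]] 1
plate [([0.4778, 0.0359, -0.0036], 0.71), ([0.
[... 595 characters left out ...]
61e-02 -9.89716632e-01  1.41912327e-01  2.87513144e-01]
 [-9.99838872e-01 -1.78432402e-02  1.96158899e-03 -4.95089917e-02]
 [ 5.90758496e-04 -1.41924654e-01 -9.89877287e-01  1.30575509e+00]
 [ 0.00000000e+00  0.00000000e+00  0.00000000e+00  1.00000000e+00]] 2
plate [([0.4724, 0.0362, -0.0008], 0.72), ([0.6233, 0.3084, 0.1013], 0.31)]
lower_a [([0.4696, 0.0824, 0.0077], 0.83), ([0.4888, -0.005, 0.0079], 0.79)]
bar_a [([0.4587, -0.216, 0.0043], 0.94), ([0.3316, -0.4676, -0.0005], 0.75), ([0.5097, -0.3797, 0.0025], 0.63)]
offcut [([0.51, -0.3111, -0.0036], 0.54)]
desk [([0.5569, 0.3101, -0.0049], 0.76)]
selector_grip [([0.5488, 0.2981, 0.1147], 0.94)]
big_mark [([0.6276, 0.3114, 0.1006], 0.59)]
```

View pics/scene0.png

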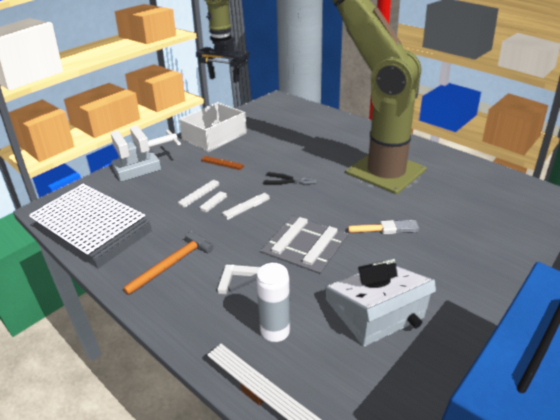

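View pics/top0.png

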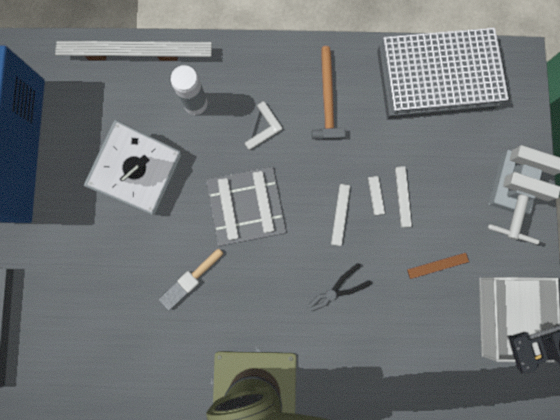

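```bash
cat > h.py <<'E'
from plant import r
import cv2,numpy as np
from scipy.spatial.transform import Rotation as R
def und(p,uv):
    K=p["intrinsics"]; uv=np.atleast_2d(np.asarray(uv,float))
    return cv2.undistortPoints(uv[:,None,:],K,np.array([p["k1"],0,0,0,0.])).reshape(-1,2)
def E(p,st=None):
    if "extrinsics" in p: return np.array(p["extrinsics"])
    T=np.eye(4);T[:3,:3]=R.from_quat(st["eef_rot"]).as_matrix();T[:3,3]=st["tool_pos"]
    return T@np.array(p["tool_from_camera"])
def onplane(p,uv,z,X=None,n=(0,0,1.)):
    X=E(p) if X is None else X
    d=np.c_[und(p,uv),np.ones(len(np.atleast_2d(uv)))]@X[:3,:3].T
    n=np.array(n); P=np.array([0,0,z]) if np.isscalar(z) else np.array(z)
    t=((P-X[:3,3])@n)/(d@n)
    return X[:3,3]+d*t[:,None]
def proj(p,pts,X=None):
    X=E(p) if X is None else X
    c=(np.atleast_2d(pts)-X[:3,3])@X[:3,:3]; xy=c[:,:2]/c[:,2:]
    r2=(xy**2).sum(1,keepdims=True); xy=xy*(1+p["k1"]*r2)
    K=p["intrinsics"]; return xy*[K[0,0],K[1,1]]+[K[0,2],K[1,2]]
def rel(tp,tR,cp,cq):
    """target pos & Rotation relative to commanded pos/quat"""
    C=R.from_quat(cq); d=C.inv().apply(np.array(tp)-np.array(cp)); w=(C.inv()*tR).as_rotvec(degrees=True)
    return np.round(np.r_[d*1000,w],2)
def down(yaw): # tool z down, tool y axis(jaw) at world angle yaw
    y=np.array([np.cos(yaw),np.sin(yaw),0]); z=np.array([0,0,-1.]); x=np.cross(y,z)
    return R.from_matrix(np.c_[x,y,z])
E
python3 - <<'E'
from h import *
p=r.snapshot("top");im=p["img"]
def crop(n,x0,y0,x1,y1,k):
    cv2.imwrite(f"pics/{n}.png",cv2.resize(im[y0:y1,x0:x1],None,fx=k,fy=k,interpolation=cv2.INTER_CUBIC))
crop("desk0",75,110,195,225,5);crop("plate0",190,150,430,260,3.3)
g=cv2.cvtColor(im,cv2.COLOR_BGR2GRAY)
for n,(x0,y0,x1,y1) in dict(b1=(325,175,360,255),oc=(364,170,388,222),b2=(390,160,418,235)).items():
    m=(g[y0:y1,x0:x1]>135).astype(np.uint8)
    k,l,st,c=cv2.connectedComponentsWithStats(m);i=1+np.argmax(st[1:,4])
    pts=np.argwhere(l==i)[:,::-1]+[x0,y0]
    w=onplane(p,pts,0.012)[:,:2]
    rc=cv2.minAreaRect((w*1000).astype(np.float32));c=w.mean(0);e,v=np.linalg.eigh(np.cov(w.T))
    a=np.degrees(np.arctan2(v[1,1],v[0,1]));print(n,rc,c,a,np.sqrt(12*e))
E
```

```text
b1 ((459.8205871582031, -216.55760192871094), (28.61762237548828, 162.94163513183594), 81.84829711914062) [ 0.45883797 -0.21670642] 171.79678686938388 [0.02829077 0.16301388]
oc ((512.404052734375, -310.84375), (102.90821838378906, 29.571760177612305), 8.874258995056152) [ 0.51188472 -0.31088669] -171.07436186986135 [0.029597   0.10302984]
b2 ((510.62481689453125, -382.61614990234375), (163.10690307617188, 29.685470581054688), 4.911032199859619) [ 0.51016107 -0.38266691] -175.32226254588008 [0.02950771 0.1620563 ]
```

View pics/desk0.png

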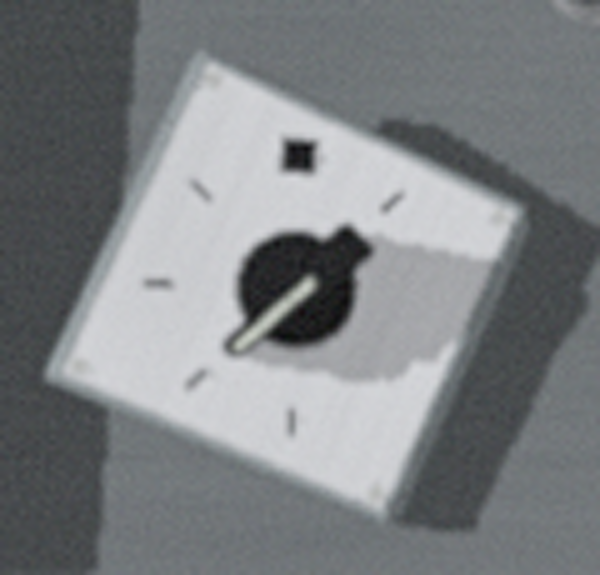

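View pics/plate0.png

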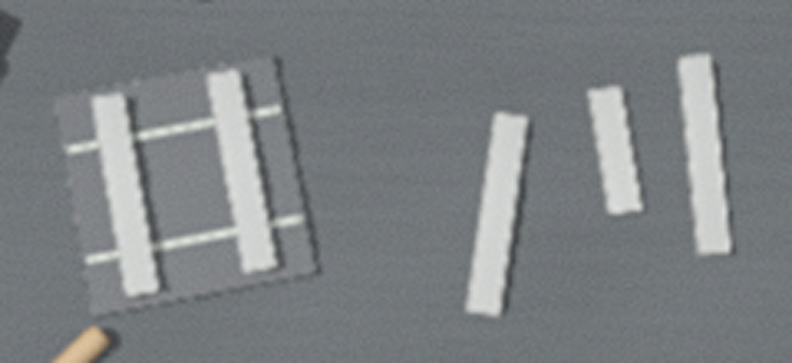

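Run:
```python
from h import *
p=r.snapshot("scene");im=p["img"]
cv2.imwrite("pics/desk1.png",cv2.resize(im[235:350,310:450],None,fx=5,fy=5,interpolation=cv2.INTER_CUBIC))
```

```text
(no output)
```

View pics/desk1.png

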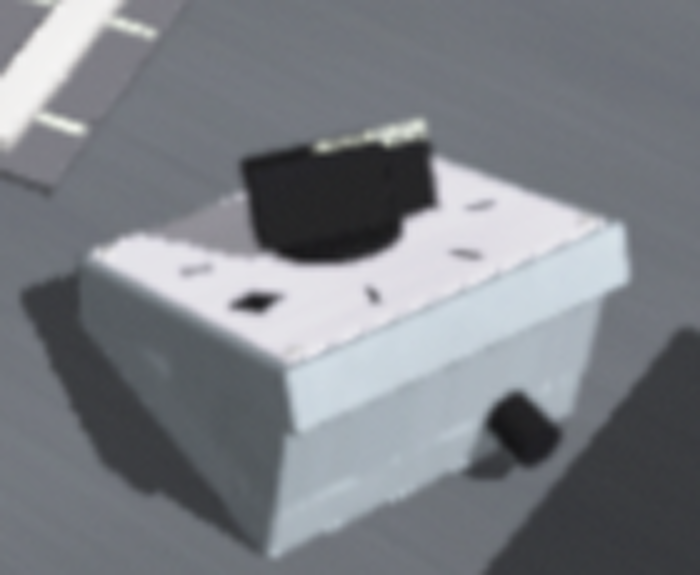

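```bash
cat >> h.py <<'E'
c25,s25=np.cos(np.radians(25)),np.sin(np.radians(25))
def panel(x,y,yaw):
    ex=np.array([np.cos(yaw),np.sin(yaw),0]);ey=np.array([-np.sin(yaw),np.cos(yaw),0]);z=np.array([0,0,1.])
    es=ex*c25+z*s25; n=-ex*s25+z*c25
    return np.array([x,y,.085]),es,ey,n
E
python3 - <<'E'
from h import *
from scipy.optimize import least_squares
t=r.snapshot("top");s=r.snapshot("scene")
top={'bl':(200,55),'fl':(525,210),'fr':(390,520),'br':(45,375)}  # b/back f/front ; l: +x world side, r:-x side
ut={k:np.array(v)/5+[75,110]-0.4 for k,v in top.items()}
us={k:np.array(v)/5+[310,235]-0.4 for k,v in {'bl':(290,365),'br':(625,225),'fl':(90,255)}.items()}
def pts(v):
    c,es,ey,n=panel(*v); # ey = 90deg ccw of ex ; ex~67deg -> ey ~157deg => -x side
    return {'bl':c+.09*es-.09*ey,'br':c+.09*es+.09*ey,'fl':c-.09*es-.09*ey,'fr':c-.09*es+.09*ey}
def f(v,which):
    P=pts(v);o=[]
    if 't' in which:o+=[proj(t,P[k])[0]-ut[k] for k in ut]
    if 's' in which:o+=[proj(s,P[k])[0]-us[k] for k in us]
    return np.concatenate(o)
for w in('t','s','ts'):
    q=least_squares(f,[.55,.31,1.17],args=(w,));print(w,q.x,np.degrees(q.x[2]),np.round(q.fun,1))
c,es,ey,n=panel(*q.x)
# ticks & mark, pointer
for uv in [(291,420),(197,380),(158,283),(200,190),(298,155),(392,202)]:
    X=onplane(t,np.array(uv)/5+[75,110]-.4,c,n=n)[0]-c; print(np.round([X@es*1e3,X@ey*1e3,np.hypot(X@es,X@ey)*1e3,np.degrees(np.arctan2(X@ey,X@es))],1))
for uv in[(313,280),(237,345)]:
    X=onplane(t,np.array(uv)/5+[75,110]-.4,c+.046*n,n=n)[0]-c; print('ptr',np.round([X@es*1e3,X@ey*1e3],1))
print('grip',c+.032*n)
# plate + lowers
g=cv2.cvtColor(t["img"],cv2.COLOR_BGR2GRAY)
E
```

```text
t [0.55827857 0.30959762 1.20398789] 68.98342483232241 [-0.2 -1.5  0.8 -0.7 -0.5  1.1 -0.1  1. ]
s [0.55242092 0.31529018 1.17465889] 67.30299656734321 [-0.2  0.7  1.7 -0.4 -1.5 -1. ]
ts [0.55593739 0.31218133 1.19874234] 68.68287690327872 [-1.  -0.7 -0.2  0.4 -1.8  2.1 -1.3  1.7 -1.   1.4 -0.3 -1.  -3.7  0.1]
[-26.3  57.   62.8 114.8]
[23.1 57.6 62.1 68.1]
[59.3 21.7 63.2 20.1]
[ 60.  -28.8  66.5 -25.7]
[ 24.6 -65.7  70.2 -69.5]
[ -27.   -64.8   70.2 -112.6]
ptr [-3.  -7.1]
ptr [16.6 36.7]
grip [0.55102109 0.29958281 0.11400185]
```

Run:
```python
from h import *
s=r.get_state()
p=r.snapshot("wrist");cv2.imwrite("pics/w0.png",p["img"]);print(p["tool_from_camera"],p["intrinsics"],p["k1"])
print(rel([.47,-.29,.32],down(np.radians(-88)),[.174,-.6,.239],s["eef_rot"]))
```

```text
[[ 2.47015741e-04 -9.52826499e-01 -3.03515406e-01  7.92577929e-02]
 [ 9.99999265e-01  5.95569356e-04 -1.05582352e-03  3.28843556e-04]
 [ 1.18678110e-03 -3.03514923e-01  9.52825946e-01 -1.46147573e-01]
 [ 0.00000000e+00  0.00000000e+00  0.00000000e+00  1.00000000e+00]] [[304.88384381   0.         280.3826453 ]
 [  0.         304.88384381 208.49443639]
 [  0.           0.           1.        ]] -0.032229809100400034
[ 3.7076e+02 -2.1505e+02 -8.1030e+01  1.0000e-02 -0.0000e+00  1.4210e+01]
```

View pics/w0.png

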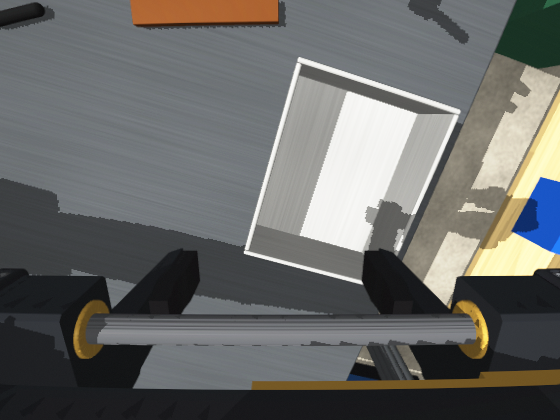

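Request:
carry_out([
  [0.037,-0.0215,-0.008,0,0,2],
  [0.075,-0.043,-0.016,0,0,4],
  [0.112,-0.065,-0.024,0,0,6],
  [0.15,-0.086,-0.033,0,0,8],
  [0.187,-0.108,-0.041,0,0,10],
  [0.225,-0.129,-0.05,0,0,12],
  [0.262,-0.151,-0.058,0,0,14.2],
  [0.3,-0.172,-0.066,0,0,14.2],
  [0.337,-0.195,-0.074,0,0,14.2],
  [0.371,-0.215,-0.081,0,0,14.2],
  [0.371,-0.215,-0.081,0,0,14.2],
  [0.371,-0.215,-0.081,0,0,14.2],
], fingers=110, grip_force=40)

```text
clock: 2.25
tool_pos: [0.4712, -0.2895, 0.3198]
eef_rot: [1.0, 0.019, 0.0, 0.0]
contact_force: [-0.3, -0.1, -0.4]
opening: 0.57
```

Run:
```python
from h import *
s=r.get_state();p=r.snapshot("wrist");cv2.imwrite("pics/w1.png",p["img"]);print(s)
np.save("w1.npy",p["img"])
```

```text
{'clock': 2.25, 'q': array([ 0.54197823,  0.49669083, -0.11990315,  1.67859939,  0.06942991,
        0.97016338, -1.13619146]), 'qd': array([0.0404517 , 0.00263458, 0.04062056, 0.01791285, 0.00738745,
       0.00176513, 0.00192197]), 'joint_torque': array([-2.13607661e+00, -4.46848547e+01, -1.39136989e+00, -1.67596650e+01,
       -2.29135249e-01, -1.27037102e-01, -2.73212988e-02]), 'tool_pos': array([ 0.47120125, -0.28945815,  0.31983816]), 'eef_rot': array([9.99824935e-01, 1.87100478e-02, 7.29371050e-05, 1.65527698e-04]), 'contact_force': array([-0.28803271, -0.12483317, -0.40789759]), 'moment': array([-0.03440364,  0.04738305, -0.0099135 ]), 'opening': 0.5700163650482379}
```

View pics/w1.png

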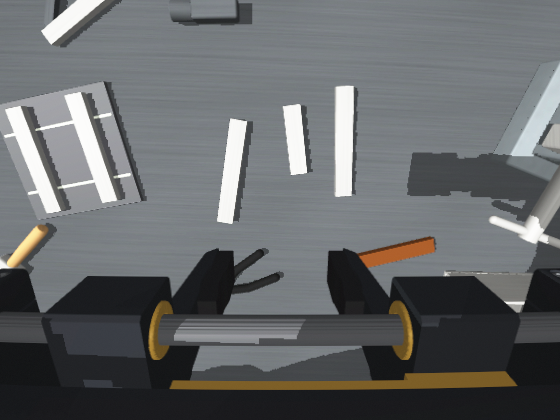

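```bash
cat >> h.py <<'E'
def rects(p,X,z,boxes,th):
    g=cv2.cvtColor(p["img"],cv2.COLOR_BGR2GRAY);out={}
    for n,(x0,y0,x1,y1) in boxes.items():
        m=(g[y0:y1,x0:x1]>th).astype(np.uint8)
        k,l,st,c=cv2.connectedComponentsWithStats(m);i=1+np.argmax(st[1:,4])
        pts=np.argwhere(l==i)[:,::-1]+[x0,y0]
        w=onplane(p,pts,z,X)[:,:2]
        # area weighting
        wt=np.ones(len(w))
        c=w.mean(0);e,v=np.linalg.eigh(np.cov(w.T))
        if v[0,1]<0:v=-v
        rc=cv2.minAreaRect((w*1000).astype(np.float32))
        out[n]=(np.round(c,4).tolist(),np.round(np.array(rc[0])/1e3,4).tolist(),round(float(np.degrees(np.arctan2(v[1,1],v[0,1]))),2),np.round(np.sqrt(12*e),4).tolist())
    return out
E
python3 - <<'E'
from h import *
s=r.get_state();p=r.snapshot("wrist");X=E(p,s)
print(s["tool_pos"])
for k,v in rects(p,X,.012,dict(b1=(210,112,255,230),oc=(278,98,315,180),b2=(325,80,362,203)),200).items():print(k,v)
for k,v in rects(p,X,.020,dict(la=(2,100,64,217),lb=(62,88,122,208)),200).items():print(k,v)
print("plate corners",onplane(p,[(-2,108),(105,83),(141,200),(35,218)],.008,X))
t=r.snapshot("top")
for k,v in rects(t,E(t),.020,dict(la=(212,173,242,245),lb=(248,165,275,238)),140).items():print(k,v)
E
```

```text
[ 0.47002178 -0.29079263  0.31960528]
b1 ([0.4625, -0.2154], [0.4586, -0.2148], -8.13, [0.0244, 0.159])
oc ([0.5129, -0.3089], [0.5113, -0.3091], 9.05, [0.0246, 0.0997])
b2 ([0.5135, -0.3801], [0.5093, -0.3808], 4.71, [0.0259, 0.1571])
la ([0.471, 0.0822], [0.4658, 0.089], 11.86, [0.0282, 0.1587])
lb ([0.4898, -0.0082], [0.483, 0.014], 9.85, [0.0403, 0.1597])
plate corners [[ 0.54370477  0.12734302  0.008     ]
 [ 0.58064167 -0.03877085  0.008     ]
 [ 0.40949558 -0.07343421  0.008     ]
 [ 0.3729473   0.1057134   0.008     ]]
la ([0.4691, 0.0786], [0.4702, 0.0795], 9.29, [0.048, 0.1624])
lb ([0.4883, -0.0117], [0.4903, -0.0098], 8.83, [0.0469, 0.1652])
```

Run:
```python
from h import *
q=down(np.radians(-88)).as_quat();T=down(np.radians(-85.3))
for z in(.32,.1,.004):print(rel([.510,-.3815,z],T,[.47,-.29,.32],q))
s=r.get_state();print(s["tool_pos"],R.from_quat(s["eef_rot"]).as_matrix())
```

```text
[36.78 92.84  0.    0.    0.   -2.7 ]
[ 36.78  92.84 220.     0.     0.    -2.7 ]
[ 36.78  92.84 316.     0.     0.    -2.7 ]
[ 0.46929533 -0.29170167  0.31946885] [[ 9.99485274e-01  3.20551642e-02 -1.28552241e-03]
 [ 3.20543360e-02 -9.99485910e-01 -6.59764130e-04]
 [-1.30601039e-03  6.18217966e-04 -9.99998956e-01]]
```

Request:
carry_out([
  [0.015,0.037,0.03,0,0,-1],
  [0.03,0.074,0.06,0,0,-2.7],
  [0.0368,0.0928,0.1,0,0,-2.7],
  [0.0368,0.0928,0.145,0,0,-2.7],
  [0.0368,0.0928,0.19,0,0,-2.7],
  [0.0368,0.0928,0.22,0,0,-2.7],
  [0.0368,0.0928,0.24,0,0,-2.7],
  [0.0368,0.0928,0.24,0,0,-2.7],
  [0.0368,0.0928,0.24,0,0,-2.7],
])

```text
clock: 3.3
tool_pos: [0.51, -0.3829, 0.08]
eef_rot: [0.999, 0.04, -0.0, 0.0]
contact_force: [0.3, 0.9, 0.3]
opening: 0.57
```

Run:
```python
from h import *
s=r.get_state();p=r.snapshot("wrist");cv2.imwrite("pics/w2.png",p["img"]);print(s["tool_pos"],s["qd"],s["opening"],s["clock"])
s=r.get_state();print(s["tool_pos"],R.from_quat(s["eef_rot"]).as_matrix())
```

```text
[ 0.50997617 -0.38286467  0.0799518 ] [-5.24122336e-03 -3.38430774e-02 -4.77568095e-03 -1.90660386e-02
 -2.14709648e-05 -1.19246594e-03 -1.35873785e-03] 0.5704887289181511 3.3
[ 0.51076608 -0.38299514  0.08084683] [[ 0.99674983  0.08054857  0.00130559]
 [ 0.08055039 -0.99674954 -0.00140753]
 [ 0.00118797  0.00150812 -0.99999816]]
```

View pics/w2.png

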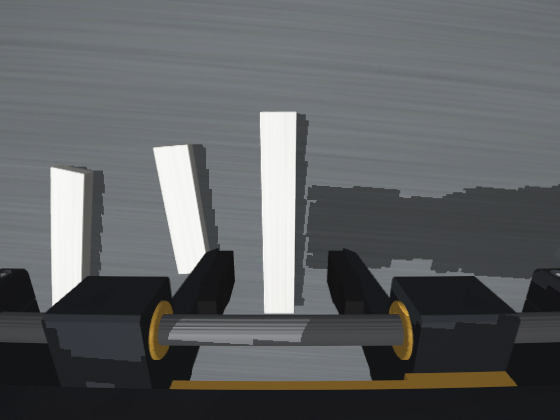

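Run:
```python
from h import *
T=np.eye(4);T[:3,:3]=down(np.radians(-85.3)).as_matrix();T[:3,3]=[.51,-.3815,.08]
p=r.snapshot("wrist");X=T@np.array(p["tool_from_camera"])
e=onplane(p,[(261,113),(296,112),(265,310),(293,310)],.012,X);print((e-T[:3,3])@T[:3,:3])
```

```text
[[ 0.07842514 -0.01306264  0.068     ]
 [ 0.0790731   0.01045865  0.068     ]
 [-0.07720164 -0.01273234  0.068     ]
 [-0.07717518  0.01045617  0.068     ]]
```

Request:
carry_out([
  [0,0,0.03,0,0,0],
  [0,0,0.055,0,0,0],
  [0,0,0.07,0,0,0],
  [0,0,0.076,0,0,0],
  [0,0,0.076,0,0,0],
  [0,0,0.076,0,0,0],
])

```text
clock: 4.0
tool_pos: [0.5115, -0.3823, 0.0049]
eef_rot: [0.999, 0.041, 0.001, 0.001]
contact_force: [0.0, 0.1, 0.1]
opening: 0.569
```

Request:
carry_out([
  [0,0,0,0,0,0],
  [0,0,0,0,0,0],
  [0,0,0,0,0,0],
  [0,0,0,0,0,0],
  [0,0,0,0,0,0],
  [0,0,0,0,0,0],
], fingers=255, grip_force=40)

```text
clock: 4.6
tool_pos: [0.511, -0.3817, 0.0042]
eef_rot: [0.999, 0.041, 0.0, 0.0]
contact_force: [-0.3, 1.2, 4.9]
opening: 0.277
```

Run:
```python
from h import *
print(rel([.50,-.06,.25],down(np.radians(11)),[.51,-.3815,.1],down(np.radians(-85.3)).as_quat()))
```

```text
[  16.38 -321.24 -150.      0.      0.    -96.3 ]
```

Request:
carry_out([
  [0,0,-0.01,0,0,0],
  [0,0,-0.035,0,0,0],
  [0,0,-0.07,0,0,0],
  [0,0,-0.096,0,0,0],
  [0,0,-0.096,0,0,0],
])

```text
clock: 5.1
tool_pos: [0.5127, -0.3832, 0.1033]
eef_rot: [0.999, 0.041, 0.003, 0.002]
contact_force: [1.1, 0.1, -3.1]
opening: 0.277
```

Request:
carry_out([
  [0.001,-0.027,-0.02,0,0,-8],
  [0.003,-0.054,-0.04,0,0,-16],
  [0.004,-0.08,-0.06,0,0,-24],
  [0.005,-0.107,-0.08,0,0,-32],
  [0.007,-0.134,-0.1,0,0,-40],
  [0.008,-0.16,-0.12,0,0,-48],
  [0.01,-0.187,-0.14,0,0,-56],
  [0.011,-0.214,-0.15,0,0,-64],
  [0.012,-0.241,-0.15,0,0,-72],
  [0.014,-0.268,-0.15,0,0,-80],
  [0.015,-0.294,-0.15,0,0,-88],
  [0.0164,-0.3212,-0.15,0,0,-96.3],
])

```text
clock: 6.3
tool_pos: [0.4995, -0.0595, 0.2483]
eef_rot: [0.634, 0.773, -0.001, -0.001]
contact_force: [-0.7, 1.0, -3.9]
opening: 0.28
```

Request:
carry_out([
  [0,0,0,0,0,0],
  [0,0,0,0,0,0],
  [0,0,0,0,0,0],
  [0,0,0,0,0,0],
])

```text
clock: 6.7
tool_pos: [0.5004, -0.0615, 0.2492]
eef_rot: [0.637, 0.771, -0.001, -0.0]
contact_force: [0.8, 0.1, -4.2]
opening: 0.279
```

Run:
```python
from h import *
s=r.get_state();p=r.snapshot("wrist");cv2.imwrite("pics/w3.png",p["img"]);print(s)
cv2.imwrite("pics/w3b.png",cv2.resize(p["img"][0:260],None,fx=1.42,fy=1.42*1.5,interpolation=cv2.INTER_CUBIC))
```

```text
{'clock': 6.7, 'q': array([ 0.4167788 ,  0.57060514, -0.61238587,  1.89753226,  0.44284736,
        0.81240415, -0.24340864]), 'qd': array([-0.00066983, -0.00502008, -0.00673595, -0.004507  , -0.00124147,
       -0.00093306,  0.00077765]), 'joint_torque': array([-1.98109453e-01, -4.37111557e+01, -5.36962062e+00, -1.36927012e+01,
       -5.09874523e-02,  2.28711317e-03, -2.60946261e-03]), 'tool_pos': array([ 0.50039832, -0.0615388 ,  0.24916714]), 'eef_rot': array([ 6.37072247e-01,  7.70803806e-01, -6.41605858e-04, -1.82653352e-04]), 'contact_force': array([ 0.75280698,  0.10133375, -4.21869611]), 'moment': array([ 0.01125262, -0.06896936,  0.01028369]), 'opening': 0.27915765489560157}
```

View pics/w3.png

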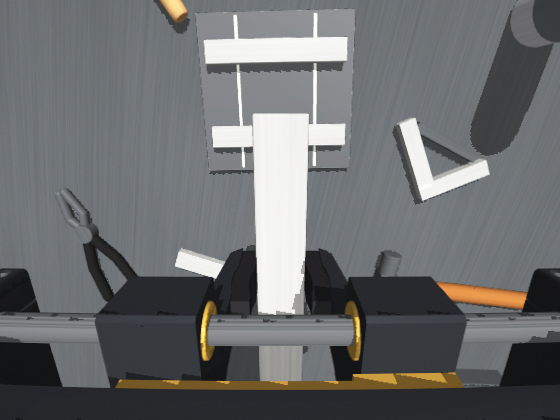

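```bash
cat > m.py <<'E'
from h import *
def linefit(p,X,rows,cols,z=.008):
    g=cv2.cvtColor(p["img"],cv2.COLOR_BGR2GRAY).astype(float);pts=[]
    for v in rows:
        c0=np.interp(v,cols[0],cols[1]); a=int(c0)-8; seg=g[v,a:a+17]; b=np.median(seg); w=np.clip(seg-b-25,0,None)
        if w.sum()>20: pts.append((a+(w*np.arange(17)).sum()/w.sum(),v))
    W=onplane(p,pts,z,X)[:,:2]; c=W.mean(0);u=np.linalg.svd(W-c)[2][0]
    return c,u*np.sign(u[1]),len(W),np.abs((W-c)@[u[1],-u[0]]).max()
E
python3 - <<'E'
from m import *
s=r.get_state();p=r.snapshot("wrist")
s["tool_pos"]=np.array([.5,-.06,.25]);s["eef_rot"]=down(np.radians(11)).as_quat()
X=E(p,s);s2=r.get_state();print(s2["tool_pos"],R.from_quat(s2["eef_rot"]).as_matrix()[:,1])
print("corners",np.round(onplane(p,[(196,11),(355,10),(350,168),(210,171)],.008,X),4))
for nm,cols in dict(L=((14,165),(236,243)),Rr=((14,165),(315,315))).items():
    c,u,n,e=linefit(p,X,list(range(15,34))+list(range(72,112))+list(range(150,164)),cols)
    print(nm,c,np.degrees(np.arctan2(u[1],u[0])),n,e,"x at y=.036",c+u*(.036-c[1])/u[1])
T=np.eye(4);T[:3,:3]=down(np.radians(11)).as_matrix();T[:3,3]=s["tool_pos"]
e=onplane(p,[(252,115),(308,115),(257,245),(305,245)],.258,X);print((e-T[:3,3])@T[:3,:3])
# lower bars corners (top z=.02)
print("lower",np.round(onplane(p,[(205,41),(346,37),(348,60),(207,63),(212,127),(345,124),(345,145),(214,147)],.020,X),4))
E
```

```text
[ 0.50057044 -0.06113948  0.24945256] [ 9.81991031e-01  1.88926701e-01 -5.62734102e-04]
corners [[ 0.3714  0.1067  0.008 ]
 [ 0.5465  0.1416  0.008 ]
 [ 0.5863 -0.033   0.008 ]
 [ 0.4103 -0.0713  0.008 ]]
L [0.43124181 0.03474289] 102.34340490460437 73 0.0003960665991407059 x at y=.036 [0.43096671 0.036     ]
Rr [0.51951808 0.05188798] 101.71969521113986 73 0.0026665953077252822 x at y=.036 [0.52281402 0.036     ]
[[ 0.07721887 -0.01176454 -0.008     ]
 [ 0.07722446  0.01256979 -0.008     ]
 [ 0.01566792 -0.01097549 -0.008     ]
 [ 0.01567987  0.01275482 -0.008     ]]
lower [[ 0.3884  0.0761  0.02  ]
 [ 0.5416  0.1099  0.02  ]
 [ 0.5496  0.0875  0.02  ]
 [ 0.3935  0.054   0.02  ]
 [ 0.4083 -0.0151  0.02  ]
 [ 0.5637  0.0187  0.02  ]
 [ 0.5699 -0.0053  0.02  ]
 [ 0.4137 -0.0382  0.02  ]]
```

View pics/w3b.png

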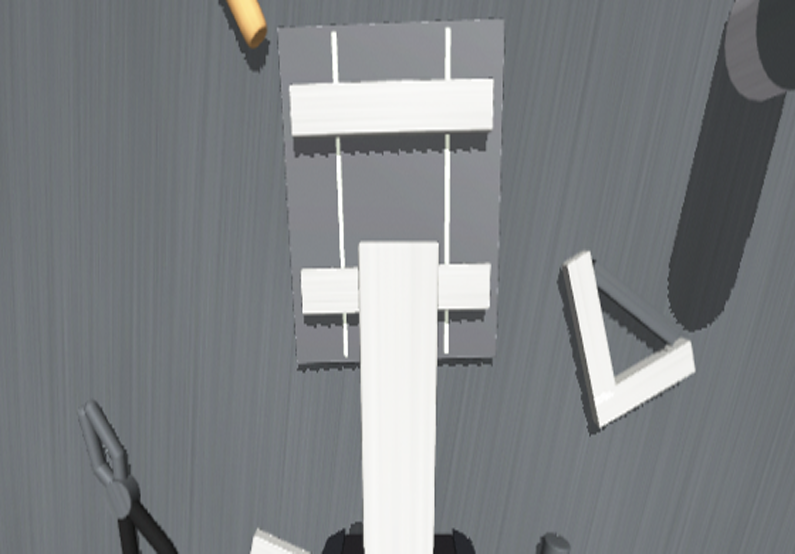

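Run:
```python
from m import *
from scipy.optimize import least_squares
s=r.get_state();p=r.snapshot("wrist")
s["tool_pos"]=np.array([.5,-.06,.25]);s["eef_rot"]=down(np.radians(11)).as_quat()
X=E(p,s)
g=cv2.cvtColor(p["img"],cv2.COLOR_BGR2GRAY).astype(float)
W=[]
for sg,cols in ((-1,((14,165),(236,243))),(1,((14,165),(315,315)))):
    for v in list(range(15,34))+list(range(72,112))+list(range(150,164)):
        c0=np.interp(v,*cols);a=int(c0)-6;seg=g[v,a:a+13];i=np.argmax(seg)
        if seg[i]-np.median(seg)<30 or seg[0]>150 or seg[-1]>150: continue
        w=np.clip(seg-np.median(seg)-15,0,None);w[np.abs(np.arange(13)-i)>2]=0
        q=onplane(p,(a+(w*np.arange(13)).sum()/w.sum(),v),.008,X)[0];W.append((sg,q[0],q[1]))
W=np.array(W);co=np.array([[.3714,.1067],[.5465,.1416],[.5863,-.033],[.4103,-.0713]])
pc=np.array([[-90,90],[90,90],[90,-90],[-90,-90]])/1e3
def f(v):
    c=v[:2];ex=np.array([np.cos(v[2]),np.sin(v[2])]);ey=np.array([-ex[1],ex[0]])
    a=(W[:,1:]-c)@ex-.045*W[:,0]
    b=np.c_[(co-c)@ex,(co-c)@ey]-pc
    return np.r_[a,b.ravel()]*1000
q=least_squares(f,[.478,.036,.21],loss='soft_l1');print(q.x,np.degrees(q.x[2]),np.round(f(q.x)[-8:],1),np.round(f(q.x)[:-8:6],1))
```

```text
[0.47712087 0.03544249 0.21440486] 12.284493602301946 [ 1.9  2.1  0.4 -1.   2.1 -0.1  2.  -0.1] [-0.1 -0.2 -0.1 -0.1  0.1 -0.2 -0.2 -0.  -0.2 -0.1 -0.1 -0.2 -0.   0.
  0.   0.1  0.2  0.1  0.1  0.2 -0.1 -0.   0.1  0.2  0. ]
```

Run:
```python
from h import *
q=down(np.radians(11)).as_quat();T=down(np.radians(12.3))
for z in(.07,.024):print(rel([.5207,.0468,z],T,[.5,-.06,.25],q))
```

```text
[100.89  40.7  180.     0.     0.    -1.3 ]
[100.89  40.7  226.     0.     0.    -1.3 ]
```

Request:
carry_out([
  [0.035,0.014,0.02,0,0,-1.3],
  [0.07,0.028,0.045,0,0,-1.3],
  [0.1009,0.0407,0.075,0,0,-1.3],
  [0.1009,0.0407,0.115,0,0,-1.3],
  [0.1009,0.0407,0.15,0,0,-1.3],
  [0.1009,0.0407,0.18,0,0,-1.3],
  [0.1009,0.0407,0.18,0,0,-1.3],
  [0.1009,0.0407,0.18,0,0,-1.3],
  [0.1009,0.0407,0.18,0,0,-1.3],
])

```text
clock: 7.75
tool_pos: [0.5228, 0.0469, 0.0713]
eef_rot: [0.627, 0.779, 0.001, 0.001]
contact_force: [-0.6, -0.9, -3.7]
opening: 0.276
```

Run:
```python
from h import *
s=r.get_state();p=r.snapshot("wrist");cv2.imwrite("pics/w4.png",p["img"]);print(s["tool_pos"],s["eef_rot"],s["clock"])
t=r.snapshot("top");cv2.imwrite("pics/t4.png",cv2.resize(t["img"][150:260,190:300],None,fx=5,fy=5,interpolation=cv2.INTER_CUBIC))
```

```text
[0.52277306 0.04687189 0.07130244] [0.62748678 0.77862555 0.00130132 0.00095065] 7.75
```

View pics/w4.png

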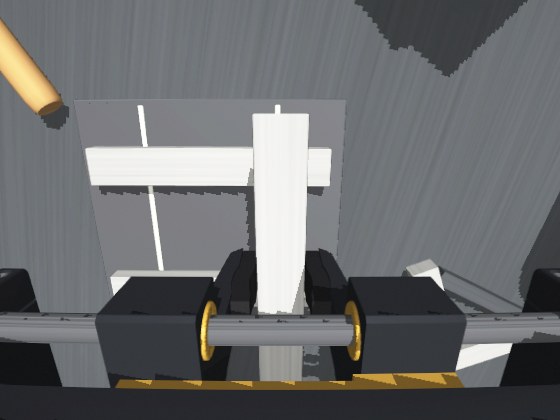

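View pics/t4.png

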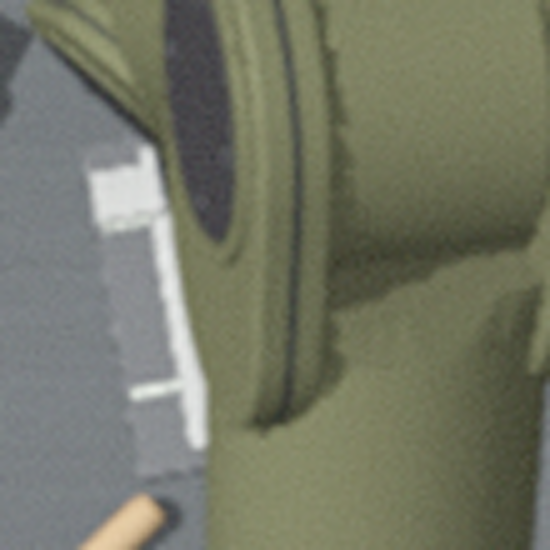

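Run:
```python
from h import *
p=r.snapshot("wrist");K=np.array(p["tool_from_camera"])
g=cv2.cvtColor(p["img"],cv2.COLOR_BGR2GRAY).astype(int)
for v in(105,108,111):print(v,g[v,270:288])
for v in(118,140,200,240):print(v,g[v,246:262],g[v,300:316])
print(g[90:125,230],g[100:125,260],g[90:125,330])
# tool-frame: plane tool z; plate top z=.008, TCP z=.07 -> tool z=.062
f=lambda uv,z:np.round(onplane(p,uv,z,K)*1e3,1)
print("line",f([(277.5,106),(277.5,111)],.062));print("far edge",f([(160,100),(230,100),(330,100)],.062));
print("bar end",f([(253,114.5),(308,114.5),(256,245),(305,245)],-.008))
print("left line",f([(140.5,108),(143,130),(159,260)],.062))
print("lower_a",f([(87,149),(330,149),(330,186),(91,185)],.05))
```

```text
105 [133 133 134 133 140 208 253 253 253 252 169 133 133 133 133 133 133 133]
108 [133 133 133 133 139 215 255 255 255 255 187 133 133 133 134 133 132 133]
111 [133 133 133 133 139 215 255 255 255 254 187 133 132 132 132 133 133 133]
118 [132 132 132 130 131 133 185 228 241 241 241 241 242 243 244 245] [242 242 241 241 241 241 241 236 214 118 134 134 134 134 134 134]
140 [131 131 131 132 131 130 126 218 238 241 241 242 242 243 244 245] [242 241 241 241 241 241 241 223 134 134 134 134 134 134 133 134]
200 [ 72  72  73  72  72  73  72  79 140 227 242 241 242 243 244 245] [241 241 243 243 243 238 219 131 132 131 131 132 132 131 131 131]
240 [128 123  71  71  71  71  70  71  72 107 226 241 241 242 244 245] [241 243 244 245 239 217 129 129 130 129 129 129 129 129 129 130]
[121 121 122 120 121 122 122 124 132 136 132 131 131 131 132 131 132 131
 131 132 132 131 132 131 131 131 131 131 131 132 131 131 131 130 131] [133 133 133 133 133 133 132 133 132 132 132 132 133 188 241 245 244 244
 244 244 244 244 244 244 244] [121 120 119 118 118 117 117 117 121 129 136 134 134 135 134 135 135 135
 135 135 135 134 135 135 135 134 135 134 135 134 134 133 134 134 134]
line [[82.2 -1.3 62. ]
 [79.1 -1.4 62. ]]
far edge [[ 86.3 -77.6  62. ]
 [ 86.  -32.1  62. ]
 [ 86.   32.6  62. ]]
bar end [[ 77.4 -11.3  -8. ]
 [ 77.4  12.6  -8. ]
 [ 15.7 -11.5  -8. ]
 [ 15.7  12.8  -8. ]]
left line [[ 81.4 -91.1  62. ]
 [ 67.4 -91.2  62. ]
 [-28.8 -91.9  62. ]]
lower_a [[  56.4 -124.1   50. ]
 [  56.    32.1   50. ]
 [  31.8   33.3   50. ]
 [  32.6 -125.9   50. ]]
```

Run:
```python
from h import *
for i in range(4):
    s=r.get_state();p=r.snapshot("wrist");g=cv2.cvtColor(p["img"],cv2.COLOR_BGR2GRAY).astype(int);print(s["tool_pos"],np.degrees(R.from_quat(s["eef_rot"]).as_euler('ZYX')),np.abs(s["qd"]).max(),g[108,272:284],s["clock"])
```

```text
[0.52250142 0.04661159 0.07119631] [1.02263730e+02 4.03437657e-03 1.79830696e+02] 0.006719830624960031 [133 133 132 175 255 255 255 255 249 133 132 133] 7.9
[0.52223987 0.04654137 0.07094151] [1.02270825e+02 8.05050607e-03 1.79865623e+02] 0.00871165214266761 [134 133 133 151 241 255 255 255 254 133 133 133] 7.95
[0.52208318 0.04652805 0.07072192] [1.02277960e+02 1.04219510e-02 1.79889924e+02] 0.009526442515440771 [134 132 134 140 216 255 255 255 255 230 133 133] 8.0
[0.52189696 0.04652828 0.07049662] [1.02282327e+02 9.32172486e-03 1.79916764e+02] 0.007703087343900843 [134 133 133 133 177 255 255 255 255 249 133 132] 8.05
```

Request:
carry_out([
  [0,0,0,0,0,0],
  [0,0,0,0,0,0],
  [0,0,0,0,0,0],
  [0,0,0,0,0,0],
  [0,0,0,0,0,0],
  [0,0,0,0,0,0],
])

```text
clock: 8.7
tool_pos: [0.5214, 0.0466, 0.0697]
eef_rot: [0.627, 0.779, -0.0, -0.0]
contact_force: [-0.8, 0.1, -3.1]
opening: 0.276
```

Run:
```python
from h import *
s=r.get_state();p=r.snapshot("wrist");K=np.array(p["tool_from_camera"]);g=cv2.cvtColor(p["img"],cv2.COLOR_BGR2GRAY).astype(int);print(s["tool_pos"],np.degrees(R.from_quat(s["eef_rot"]).as_euler('ZYX')),np.abs(s["qd"]).max(),g[108,272:284],s["clock"])
seg=g[108,272:285]-133;u=272+(seg*np.arange(13)).sum()/seg.sum();print(u)
f=lambda uv,z:np.round(onplane(p,uv,z,K)*1e3,1)
print(f([(u,108)],.062)); print(g[92:104,230],g[105:120,260],g[118,248:258],g[118,303:312])
```

```text
[0.52138646 0.04663495 0.06966468] [ 1.02305177e+02  1.57282449e-03 -1.79996161e+02] 0.0011081818840687411 [134 133 132 133 133 179 255 255 255 255 249 133] 8.7
279.7661538461538
[[81.   0.1 62. ]]
[119 120 118 120 119 119 123 130 133 131 131 131] [133 132 132 132 133 133 133 133 187 241 245 244 244 244 244] [131 131 132 134 187 228 242 241 241 241] [241 241 241 241 236 213 119 133 133]
```

Request:
carry_out([
  [0,0,0.02,0,0,0],
  [0,0,0.035,0,0,0],
  [0,0,0.04,0,0,0],
  [0,0,0.043,0,0,0],
  [0,0,0.045,0,0,0],
  [0,0,0.046,0,0,0],
  [0,0,0.046,0,0,0],
  [0,0,0.046,0,0,0],
  [0,0,0.046,0,0,0],
  [0,0,0.046,0,0,0],
])

```text
clock: 9.75
tool_pos: [0.5218, 0.0467, 0.0241]
eef_rot: [0.627, 0.779, 0.0, 0.0]
contact_force: [-0.6, 0.1, 2.1]
opening: 0.277
```

Run:
```python
from h import *
s=r.get_state();p=r.snapshot("wrist");cv2.imwrite("pics/w5.png",p["img"]);print(s["tool_pos"],s["contact_force"],s["moment"])
```

```text
[0.5217614  0.04669296 0.02413055] [-0.60482075  0.13823657  2.05981163] [ 0.01054737 -0.07385984 -0.02898832]
```

View pics/w5.png

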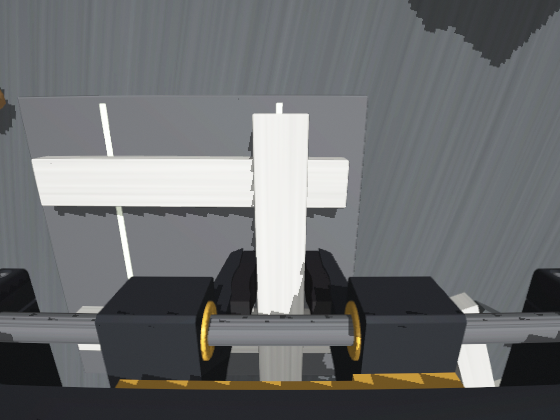

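Request:
carry_out([
  [0,0,0,0,0,0],
  [0,0,0,0,0,0],
  [0,0,0,0,0,0],
  [0,0,0,0,0,0],
  [0,0,0,0,0,0],
], fingers=110)

```text
clock: 10.3
tool_pos: [0.5214, 0.0466, 0.0237]
eef_rot: [0.627, 0.779, -0.0, 0.0]
contact_force: [0.2, -0.3, -0.2]
opening: 0.57
```

Request:
carry_out([
  [0,0,-0.02,0,0,0],
  [-0.01,0,-0.05,0,0,0],
  [-0.03,0,-0.09,0,0,0],
  [-0.06,0,-0.13,0,0,0],
  [-0.09,-0.02,-0.17,0,0,0],
  [-0.12,-0.045,-0.2,0,0,0],
  [-0.12,-0.045,-0.2,0,0,0],
  [-0.12,-0.045,-0.2,0,0,0],
  [-0.12,-0.045,-0.2,0,0,0],
  [-0.12,-0.045,-0.2,0,0,0],
])

```text
clock: 11.3
tool_pos: [0.503, -0.0784, 0.2228]
eef_rot: [0.626, 0.78, 0.0, -0.001]
contact_force: [0.2, 0.4, 0.2]
opening: 0.568
```

Run:
```python
from h import *
s=r.get_state();p=r.snapshot("wrist");cv2.imwrite("pics/w6.png",p["img"]);print(s["tool_pos"],s["contact_force"],s["opening"],s["clock"])
```

```text
[ 0.50296003 -0.07843775  0.22279097] [0.22192857 0.43444292 0.20550208] 0.5677359497652651 11.3
```

View pics/w6.png

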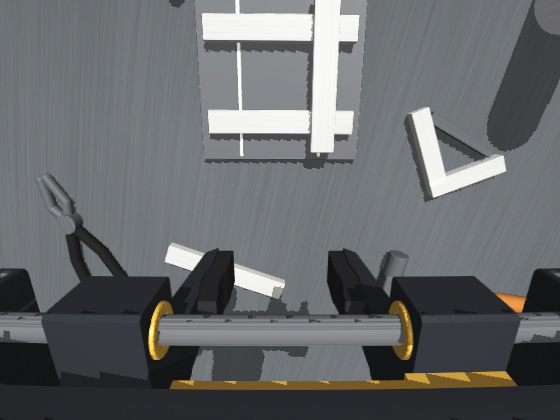

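Run:
```python
from h import *
T0=down(np.radians(12.3));c=np.array([.5207,.0468,.024])+T0.apply([-.12,-.045,-.2]);print(c)
print(rel([.459,-.2155,.2],down(np.radians(-98.1)),c,T0.as_quat()))
```

```text
[ 0.5022966  -0.08003184  0.224     ]
[-123.14  -71.16   24.      0.      0.    110.4 ]
```

Request:
carry_out([
  [-0.011,-0.007,0,0,0,8.5],
  [-0.022,-0.013,0,0,0,17],
  [-0.034,-0.02,0,0,0,25.5],
  [-0.045,-0.026,0,0,0,34],
  [-0.056,-0.033,0,0,0,42.5],
  [-0.067,-0.039,0.01,0,0,51],
  [-0.078,-0.045,0.01,0,0,59.5],
  [-0.09,-0.052,0.015,0,0,68],
  [-0.1,-0.058,0.02,0,0,76.5],
  [-0.11,-0.065,0.024,0,0,85],
  [-0.118,-0.07,0.024,0,0,93.5],
  [-0.123,-0.071,0.024,0,0,102],
])

```text
clock: 12.55
tool_pos: [0.4595, -0.2151, 0.1988]
eef_rot: [1.0, 0.0, -0.001, -0.0]
contact_force: [-0.4, 0.1, -0.2]
opening: 0.571
```

Request:
carry_out([
  [0,0,0.03,0,0,8.4],
  [0,0,0.07,0,0,8.4],
  [0,0,0.1,0,0,8.4],
  [0,0,0.12,0,0,8.4],
  [0,0,0.12,0,0,8.4],
  [0,0,0.12,0,0,8.4],
  [0,0,0.12,0,0,8.4],
  [0,0,0.12,0,0,8.4],
])

```text
clock: 13.35
tool_pos: [0.4607, -0.2157, 0.0808]
eef_rot: [0.998, -0.07, 0.001, 0.0]
contact_force: [-0.1, -0.7, -0.4]
opening: 0.57
```

Run:
```python
from h import *
s=r.get_state();p=r.snapshot("wrist");cv2.imwrite("pics/w7.png",p["img"]);print(s["tool_pos"],np.degrees(R.from_quat(s["eef_rot"]).as_euler('ZYX')),s["opening"],s["clock"])
```

```text
[ 0.46069282 -0.21568783  0.08082208] [-8.08379569e+00 -1.27356570e-01  1.79969713e+02] 0.5702581059024961 13.35
```

View pics/w7.png

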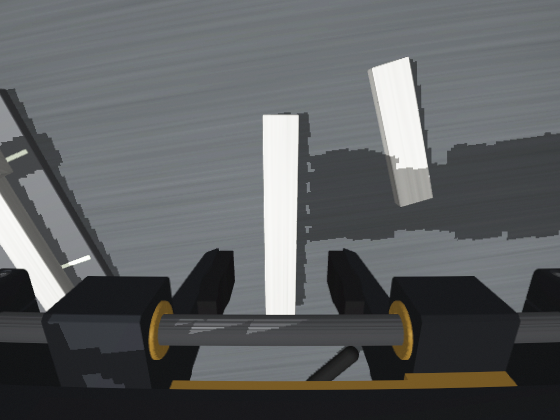

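Request:
carry_out([
  [-0.002,0,0.03,0,0,0],
  [-0.002,0,0.055,0,0,0],
  [-0.002,0,0.07,0,0,0],
  [-0.002,0,0.076,0,0,0],
  [-0.002,0,0.076,0,0,0],
  [-0.002,0,0.076,0,0,0],
  [-0.002,0,0.076,0,0,0],
])

```text
clock: 14.1
tool_pos: [0.4584, -0.2156, 0.0046]
eef_rot: [0.997, -0.071, 0.001, 0.0]
contact_force: [0.3, 0.5, -0.4]
opening: 0.568
```

Request:
carry_out([
  [0,0,0,0,0,0],
  [0,0,0,0,0,0],
  [0,0,0,0,0,0],
  [0,0,0,0,0,0],
  [0,0,0,0,0,0],
  [0,0,0,0,0,0],
], fingers=255, grip_force=40)

```text
clock: 14.7
tool_pos: [0.458, -0.2153, 0.0039]
eef_rot: [0.998, -0.071, 0.0, 0.0]
contact_force: [-1.6, -0.3, 3.6]
opening: 0.275
```

Request:
carry_out([
  [0,0,-0.01,0,0,0],
  [0,0,-0.035,0,0,0],
  [0,0,-0.07,0,0,0],
  [0,0,-0.11,0,0,0],
  [0,0,-0.146,0,0,0],
  [0,0,-0.146,0,0,0],
])

```text
clock: 15.3
tool_pos: [0.46, -0.2163, 0.154]
eef_rot: [0.997, -0.071, 0.004, 0.001]
contact_force: [0.5, -0.4, -3.2]
opening: 0.277
```

Run:
```python
from h import *
c=np.array([.459,-.2155,.15])+down(np.radians(-98.1)).apply([-.002,0,0]);q=down(np.radians(-98.1)).as_quat()
ex=np.array([np.cos(.2147),np.sin(.2147),0]);ey=np.array([-ex[1],ex[0],0])
t=np.array([.4771,.0354,.22])-.045*ex
print(t,c);print(rel(t-.1*ey,down(np.radians(12.3)),c,q))
print(r.get_state()["opening"])
```

```text
[0.43313318 0.02581256 0.22      ] [ 0.45701995 -0.2152182   0.15      ]
[ -22.75 -141.53  -70.      0.      0.   -110.4 ]
0.27711417272502314
```

Request:
carry_out([
  [-0.002,-0.012,-0.01,0,0,-8.5],
  [-0.004,-0.023,-0.02,0,0,-17],
  [-0.006,-0.035,-0.03,0,0,-25.5],
  [-0.008,-0.047,-0.04,0,0,-34],
  [-0.01,-0.059,-0.05,0,0,-42.5],
  [-0.012,-0.07,-0.06,0,0,-51],
  [-0.014,-0.082,-0.07,0,0,-59.5],
  [-0.016,-0.094,-0.07,0,0,-68],
  [-0.018,-0.106,-0.07,0,0,-76.5],
  [-0.02,-0.118,-0.07,0,0,-85],
  [-0.021,-0.13,-0.07,0,0,-93.5],
  [-0.0228,-0.1415,-0.07,0,0,-102],
])

```text
clock: 16.5
tool_pos: [0.4542, -0.0716, 0.2188]
eef_rot: [0.68, 0.733, -0.001, -0.001]
contact_force: [0.5, -0.6, -2.6]
opening: 0.281
```

Request:
carry_out([
  [0,0,0,0,0,-8.4],
  [0,0,0,0,0,-8.4],
  [0,0,0,0,0,-8.4],
  [0,0,0,0,0,-8.4],
  [0,0,0,0,0,-8.4],
  [0,0,0,0,0,-8.4],
  [0,0,0,0,0,-8.4],
  [0,0,0,0,0,-8.4],
])

```text
clock: 17.3
tool_pos: [0.4552, -0.0719, 0.2198]
eef_rot: [0.627, 0.779, -0.0, 0.0]
contact_force: [0.3, -0.0, -2.1]
opening: 0.277
```

Run:
```python
from h import *
s=r.get_state();p=r.snapshot("wrist");cv2.imwrite("pics/w8.png",p["img"]);print(s["tool_pos"],np.degrees(R.from_quat(s["eef_rot"]).as_euler('ZYX')),s["opening"],s["clock"],np.abs(s["qd"]).max())
```

```text
[ 0.45523607 -0.07193282  0.21975259] [1.02286683e+02 8.40757673e-03 1.79997641e+02] 0.27738421991409706 17.3 0.0023127849711826664
```

View pics/w8.png

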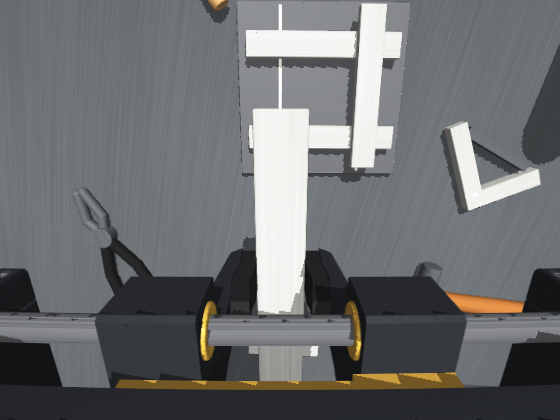

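Request:
carry_out([
  [0.03,0,0.01,0,0,0],
  [0.065,0,0.03,0,0,0],
  [0.1005,0,0.06,0,0,0],
  [0.1005,0,0.1,0,0,0],
  [0.1005,0,0.13,0,0,0],
  [0.1005,0,0.15,0,0,0],
  [0.1005,0,0.15,0,0,0],
  [0.1005,0,0.15,0,0,0],
  [0.1005,0,0.15,0,0,0],
  [0.1005,0,0.15,0,0,0],
  [0.1005,0,0.15,0,0,0],
  [0.1005,0,0.15,0,0,0],
])

```text
clock: 18.55
tool_pos: [0.4342, 0.0261, 0.0702]
eef_rot: [0.628, 0.779, 0.0, 0.0]
contact_force: [-0.2, 0.7, -2.6]
opening: 0.278
```

Request:
carry_out([
  [0,0,0,0,0,0],
  [0,0,0,0,0,0],
  [0,0,0,0,0,0],
  [0,0,0,0,0,0],
])

```text
clock: 18.95
tool_pos: [0.4338, 0.0262, 0.0697]
eef_rot: [0.627, 0.779, -0.0, 0.0]
contact_force: [0.4, -0.8, -3.1]
opening: 0.275
```

Run:
```python
from h import *
s=r.get_state();p=r.snapshot("wrist");cv2.imwrite("pics/w9.png",p["img"]);K=np.array(p["tool_from_camera"]);g=cv2.cvtColor(p["img"],cv2.COLOR_BGR2GRAY).astype(int);print(s["tool_pos"],np.degrees(R.from_quat(s["eef_rot"]).as_euler('ZYX')),np.abs(s["qd"]).max(),s["clock"])
f=lambda uv,z:np.round(onplane(p,uv,z,K)*1e3,1)
for v in(100,103,106): print(v,g[v,270:290])
print(g[90:106,230],g[100:120,262],g[118,246:260],g[118,300:314])
```

```text
[0.43378391 0.0262398  0.06967509] [ 1.02306585e+02  5.80771022e-03 -1.79993742e+02] 0.0008380363664687328 18.95
100 [127 128 128 128 127 128 128 127 127 128 127 127 127 127 127 126 127 128
 127 127]
103 [128 129 127 129 127 127 127 161 252 252 252 251 210 127 128 128 127 127
 127 128]
106 [127 128 128 127 128 127 128 172 255 255 255 254 226 127 127 127 127 127
 127 127]
[113 113 112 113 113 108 117 135 129 129 129 129 129 128 129 129] [128 129 128 128 128 128 128 128 174 236 244 243 243 243 243 243 243 243
 243 243] [129 128 129 128 128 129 142 217 239 239 238 239 239 240] [240 239 239 239 238 238 238 236 211 120 128 128 127 127]
```

View pics/w9.png

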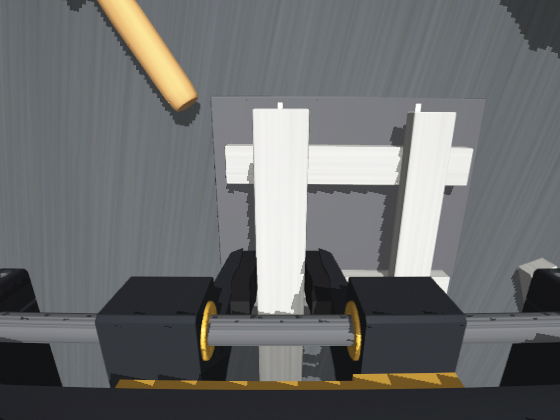

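Run:
```python
from h import *
p=r.snapshot("wrist");K=np.array(p["tool_from_camera"]);g=cv2.cvtColor(p["img"],cv2.COLOR_BGR2GRAY).astype(int)
f=lambda uv,z:np.round(onplane(p,uv,z,K)*1e3,1)
print(g[104:120,430],g[90:104,400],g[90:104,330])
print("placed end",f([(430,112),(412,112),(452,112)],.038),"edge",f([(230,96.5),(400,98)],.062),"held",f([(262,108)],-.008))
print("line R top",f([(418,106)],.062),"placed edges r~250",f([(398,250),(440,250)],.038))
```

```text
[123 122 122 122 123 123 123 129 243 238 237 237 237 238 238 238] [116 116 116 116 115 115 116 120 125 125 124 124 125 124] [115 116 115 115 115 114 122 131 126 126 126 127 127 127]
placed end [[ 78.9  87.6  38. ]
 [ 78.8  77.   38. ]
 [ 79.1 100.6  38. ]] edge [[ 88.1 -32.   62. ]
 [ 87.5  78.   62. ]] held [[80.1 -7.4 -8. ]]
line R top [[82.7 90.4 62. ]] placed edges r~250 [[ -8.9  78.9  38. ]
 [ -9.  107.3  38. ]]
```

Run:
```python
from h import *
p=r.snapshot("wrist");K=np.array(p["tool_from_camera"]);im=p["img"].copy()
for x in(-30,0,40,79):
  print(x,[proj(p,np.array([x,y,z])/1e3,K)[0].round(1).tolist() for y,z in((90.2-12.5,38),(90.2+12.5,38))])
g=cv2.cvtColor(im,cv2.COLOR_BGR2GRAY).astype(int)
for v in(116,135,200,240,262):
  d=g[v,385:470];print(v,[(385+i,int(d[i+1]-d[i])) for i in range(len(d)-1) if abs(d[i+1]-d[i])>15])
cv2.imwrite("pics/w9c.png",cv2.resize(im[90:290,370:490],None,fx=3,fy=3,interpolation=cv2.INTER_NEAREST))
```

```text
-30 [[392.6, 277.9], [428.5, 277.7]]
0 [[397.9, 237.6], [435.4, 237.5]]
40 [[405.4, 177.7], [445.2, 177.8]]
79 [[413.3, 111.7], [455.5, 112.2]]
116 [(406, -29), (412, 19), (413, 62), (414, 57), (454, -32), (455, -64), (456, -17)]
135 [(390, -42), (410, 22), (411, 83), (412, 39), (452, -84)]
200 [(402, 16), (403, 92), (404, 39), (441, -53), (442, -60)]
240 [(397, 25), (398, 84), (399, 38), (434, -28), (435, -78)]
262 [(395, 97), (396, 40), (431, -67), (432, -37)]
```

View pics/w9c.png

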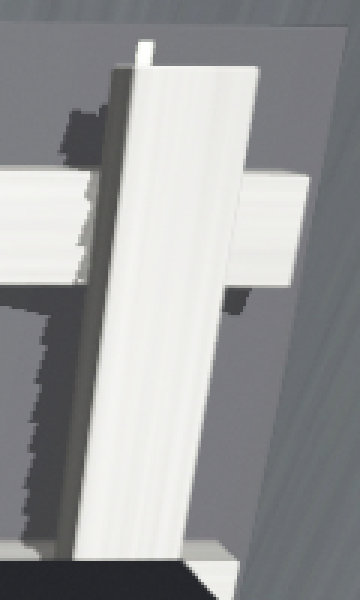

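Request:
carry_out([
  [-0.0018,0,0.02,0,0,0],
  [-0.0018,0,0.035,0,0,0],
  [-0.0018,0,0.04,0,0,0],
  [-0.0018,0,0.043,0,0,0],
  [-0.0018,0,0.045,0,0,0],
  [-0.0018,0,0.046,0,0,0],
  [-0.0018,0,0.046,0,0,0],
  [-0.0018,0,0.046,0,0,0],
  [-0.0018,0,0.046,0,0,0],
  [-0.0018,0,0.046,0,0,0],
])

```text
clock: 20.1
tool_pos: [0.4343, 0.0248, 0.0239]
eef_rot: [0.627, 0.779, 0.0, 0.0]
contact_force: [0.4, 1.6, 2.1]
opening: 0.28
```

Request:
carry_out([
  [0,0,0,0,0,0],
  [0,0,0,0,0,0],
  [0,0,0,0,0,0],
  [0,0,0,0,0,0],
  [0,0,0,0,0,0],
], fingers=110)

```text
clock: 20.6
tool_pos: [0.4342, 0.0244, 0.0237]
eef_rot: [0.627, 0.779, -0.0, 0.0]
contact_force: [0.4, 0.7, 0.2]
opening: 0.571
```

Request:
carry_out([
  [0,0,-0.02,0,0,0],
  [-0.01,0,-0.05,0,0,0],
  [-0.03,0.01,-0.09,0,0,0],
  [-0.06,0.02,-0.13,0,0,0],
  [-0.09,0.03,-0.17,0,0,0],
  [-0.1,0.045,-0.21,0,0,0],
  [-0.1,0.045,-0.24,0,0,0],
  [-0.1,0.045,-0.24,0,0,0],
  [-0.1,0.045,-0.24,0,0,0],
  [-0.1,0.045,-0.24,0,0,0],
  [-0.1,0.045,-0.24,0,0,0],
])

```text
clock: 21.7
tool_pos: [0.4978, -0.0634, 0.2619]
eef_rot: [0.627, 0.779, -0.001, -0.002]
contact_force: [0.7, 0.3, 0.6]
opening: 0.571
```

Run:
```python
from h import *
s=r.get_state();p=r.snapshot("wrist");cv2.imwrite("pics/w10.png",p["img"]);print(s["tool_pos"],np.degrees(R.from_quat(s["eef_rot"]).as_euler('ZYX')),s["opening"],s["clock"])
```

```text
[ 0.49779939 -0.06335878  0.26185007] [ 1.02392370e+02 -3.25227566e-02 -1.79761295e+02] 0.5709471481926451 21.7
```

View pics/w10.png

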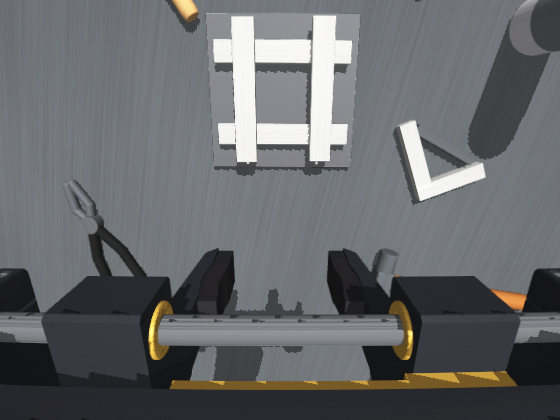

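Run:
```python
from h import *
from scipy.optimize import least_squares
s=r.get_state();p=r.snapshot("wrist");X=E(p,s);im=p["img"]
k=5;big=cv2.resize(im[5:175,195:370],None,fx=k*.68,fy=k*.68,interpolation=cv2.INTER_CUBIC);kk=k*.68
def rect(cx,cy,lx,ly,z):
    return np.array([[cx-lx/2,cy-ly/2,z],[cx+lx/2,cy-ly/2,z],[cx+lx/2,cy+ly/2,z],[cx-lx/2,cy+ly/2,z]])/1e3
# fit plate from corners
uv=np.array([(206.5,13.5),(359.5,14),(350,168),(216,167.5)]);pc=rect(0,0,180,180,8)[[3,2,1,0]]
def W(P,v): 
    c,s_=np.cos(v[2]),np.sin(v[2]);return np.c_[v[0]+c*P[:,0]-s_*P[:,1],v[1]+s_*P[:,0]+c*P[:,1],P[:,2]]
q=least_squares(lambda v:(proj(p,W(pc,v),X)-uv).ravel(),[.477,.036,.21]);print(q.x,q.fun.round(1))
for P,col in((rect(0,0,180,180,8),(0,0,255)),(rect(45,0,25,160,32),(0,160,0)),(rect(-45,0,25,160,32),(0,160,0)),(rect(0,45,160,25,20),(255,0,0)),(rect(0,-45,160,25,20),(255,0,0))):
    u=(proj(p,W(P,q.x),X)-[195,5]+.5)*kk
    cv2.polylines(big,[u.round().astype(int)],True,col,1)
cv2.imwrite("pics/ov10.png",big)
```

```text
[0.47938382 0.03359664 0.21582545] [-0.8  0.5  1.3 -0.   0.8 -0.3 -1.3 -0. ]
```

View pics/ov10.png

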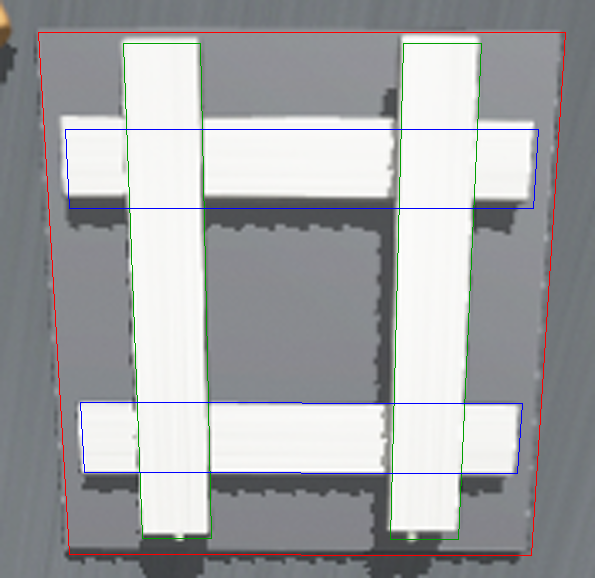

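```bash
cat >> h.py <<'E'
def tool_at(dv,th,ret):
    """dv desk (x,y,yaw), pointer angle th deg in panel (from es to ey), retreat along n from grasp"""
    c,es,ey,n=panel(*dv); x=es*np.cos(np.radians(th))+ey*np.sin(np.radians(th)); z=-n; y=np.cross(z,x)
    return c+.032*n-.019*n+ret*n, R.from_matrix(np.c_[x,y,z])
E
python3 - <<'E'
from h import *
T0=down(np.radians(12.3));ey=np.array([-np.sin(.2147),np.cos(.2147),0])
c=np.array([.43313,.02581,.22])-.1*ey+T0.apply([.1005-.0018-.1,.045,.15+.046-.24]);print(c,r.get_state()["tool_pos"])
P,T=tool_at((.556,.312,np.radians(68.7)),67.5,.2);print(P,T.as_matrix());print(rel(P,T,c,T0.as_quat()))
E
```

```text
[ 0.49867942 -0.06357783  0.264     ] [ 0.4983235  -0.06319214  0.26221691]
[0.52330096 0.22813131 0.27804356] [[-0.7347844   0.66070003  0.1535166 ]
 [ 0.65873789  0.64111274  0.39374973]
 [ 0.16172901  0.39044836 -0.90630779]]
[279.77  86.2  -14.04 -19.59  16.12 -33.35]
```

Request:
carry_out([
  [0.04,0.0123,-0.002,-2.8,2.3,-4.76],
  [0.08,0.0246,-0.004,-5.6,4.6,-9.53],
  [0.12,0.0369,-0.006,-8.4,6.9,-14.3],
  [0.16,0.0492,-0.008,-11.2,9.2,-19.06],
  [0.2,0.0616,-0.01,-14,11.5,-23.8],
  [0.24,0.0739,-0.012,-16.8,13.8,-28.6],
  [0.2798,0.0862,-0.014,-19.6,16.1,-33.35],
  [0.2798,0.0862,-0.014,-19.6,16.1,-33.35],
  [0.2798,0.0862,-0.014,-19.6,16.1,-33.35],
  [0.2798,0.0862,-0.014,-19.6,16.1,-33.35],
  [0.2798,0.0862,-0.014,-19.6,16.1,-33.35],
  [0.2798,0.0862,-0.014,-19.6,16.1,-33.35],
], fingers=60)

```text
clock: 23.0
tool_pos: [0.5243, 0.2272, 0.2776]
eef_rot: [0.365, 0.906, 0.216, -0.002]
contact_force: [-0.3, 0.2, -0.0]
opening: 0.765
```

Run:
```python
from h import *
s=r.get_state();p=r.snapshot("wrist");cv2.imwrite("pics/w11.png",p["img"]);print(s["tool_pos"],R.from_quat(s["eef_rot"]).as_matrix(),s["q"],s["clock"],np.abs(s["qd"]).max())
for l in("selector_grip","big_mark","desk"): print(l,r.spot_point(p,l))
```

```text
[0.52427473 0.22719795 0.27755318] [[-0.73380277  0.66159903  0.15433801]
 [ 0.66003298  0.64047656  0.39261463]
 [ 0.16090358  0.38996987 -0.90666065]] [ 0.32935469  0.67912928 -1.05542605  1.94482944  0.63707313  0.53000334
 -0.21079497] 23.0 0.0048856591229157155
selector_grip [{'xyz': [0.5479, 0.3021, 0.1136], 'p': 0.89}]
big_mark [{'xyz': [0.6218, 0.3118, 0.0976], 'p': 0.83}]
desk [{'xyz': [0.5603, 0.3121, 0.0008], 'p': 0.64}]
```

View pics/w11.png

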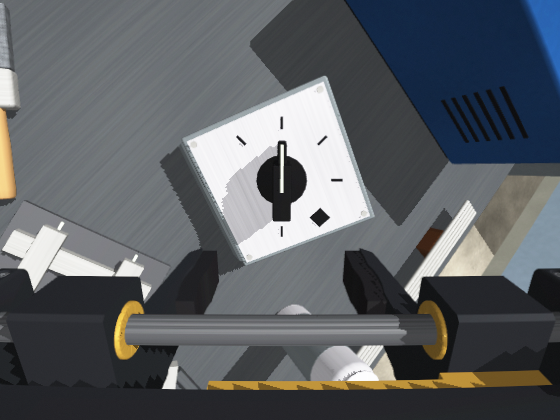

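Run:
```python
from h import *
from scipy.optimize import least_squares
p=r.snapshot("wrist");s=r.get_state()
g=cv2.cvtColor(p["img"],cv2.COLOR_BGR2GRAY)
# refine tick centroids
C=[]
for (u,v) in [(241,141),(281,122),(322,140),(337,180),(320,217),(281,231)]:
    a=10 if v!=217 else 13
    w=np.clip(150-g[v-a:v+a+1,u-a:u+a+1].astype(float),0,None)
    if (u,v)==(281,122): w[-3:]=0
    if (u,v)==(281,231): w[:3]=0
    yy,xx=np.mgrid[-a:a+1,-a:a+1];C.append((u+(w*xx).sum()/w.sum(),v+(w*yy).sum()/w.sum()))
print(np.round(C,1))
P,T=tool_at((.556,.312,np.radians(68.7)),67.5,.2)
TT=np.eye(4);TT[:3,:3]=T.as_matrix();TT[:3,3]=P;X=TT@np.array(p["tool_from_camera"])
th=np.radians(112.5-45*np.arange(6))
def pred(v):
    c,es,ey,n=panel(*v[:3]); rr=np.full(6,v[3]);rr[4]=.067
    return proj(p,c+rr[:,None]*(np.cos(th)[:,None]*es+np.sin(th)[:,None]*ey),X)
q=least_squares(lambda v:(pred(v)-C).ravel(),[.556,.312,1.2,.065]);print(q.x,np.degrees(q.x[2]),q.fun.round(1))
c,es,ey,n=panel(*q.x[:3]);print("tip proj of pointer top",proj(p,[c+.046*n+.047*(es*np.cos(th[1])+ey*np.sin(th[1])),c+.046*n-.037*(es*np.cos(th[1])+ey*np.sin(th[1])),c+.046*n],X),c+.032*n)
co=[c+a*.09*es+b*.09*ey for a,b in((1,1),(1,-1),(-1,-1),(-1,1))];print("corners",proj(p,co,X))
P2,T2=tool_at(q.x[:3],67.5,.0);print(rel(P2,T2,P,T.as_quat()))
```

```text
[[240.4 140.6]
 [280.7 123.3]
 [321.3 140.7]
 [335.8 180.5]
 [318.9 217.5]
 [280.8 231.5]]
[0.55687979 0.31264543 1.1986165  0.06620041] 68.67566642962385 [-0.   0.1  0.1  0.   0.  -0.  -0.  -0.2 -0.2  0.   0.   0.1]
tip proj of pointer top [[280.90753576 144.50014531]
 [280.85770634 222.45994761]
 [280.87896228 189.59481712]] [0.5519619  0.30004753 0.11400185]
corners [[325.44313007  74.92020944]
 [374.58587599 218.52924993]
 [243.86777862 267.7607282 ]
 [179.41291925 139.21664511]]
[-2.2000e-01  9.9000e-01  2.0039e+02 -0.0000e+00 -1.0000e-02  2.0000e-02]
```

Request:
carry_out([
  [0,0.001,0.04,0,0,0],
  [0,0.001,0.08,0,0,0],
  [0,0.001,0.12,0,0,0],
  [0,0.001,0.15,0,0,0],
  [0,0.001,0.17,0,0,0],
  [0,0.001,0.185,0,0,0],
  [0,0.001,0.195,0,0,0],
  [0,0.001,0.2,0,0,0],
  [0,0.001,0.2,0,0,0],
  [0,0.001,0.2,0,0,0],
  [0,0.001,0.2,0,0,0],
])

```text
clock: 24.35
tool_pos: [0.5559, 0.3072, 0.0974]
eef_rot: [0.364, 0.906, 0.217, -0.002]
contact_force: [0.5, 0.3, 0.3]
opening: 0.763
```

Run:
```python
from h import *
s=r.get_state();p=r.snapshot("wrist");cv2.imwrite("pics/w12.png",p["img"]);print(s["tool_pos"],s["contact_force"],s["q"],s["clock"],tool_at((.5569,.3126,1.1986),67.5,0)[0])
```

```text
[0.5558698  0.30720455 0.09740706] [0.51786374 0.29047872 0.27356432] [-0.13833511  0.88767429 -0.48746004  1.94892813  0.95133896  0.07961538
 -0.53460464] 24.35 [0.55490203 0.30748213 0.096782  ]
```

View pics/w12.png

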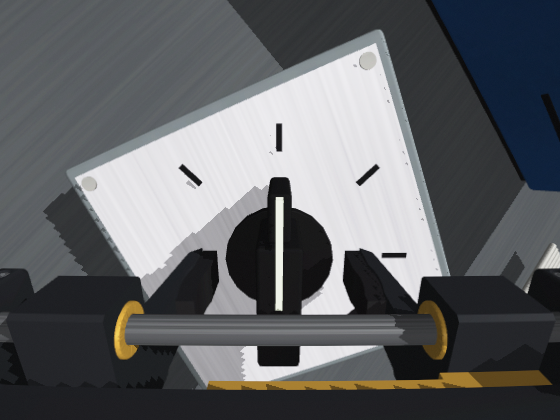

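Request:
carry_out([
  [0,0,0,0,0,0],
  [0,0,0,0,0,0],
  [0,0,0,0,0,0],
  [0,0,0,0,0,0],
  [0,0,0,0,0,0],
  [0,0,0,0,0,0],
  [0,0,0,0,0,0],
], fingers=255, grip_force=40)

```text
clock: 25.1
tool_pos: [0.5553, 0.3073, 0.0967]
eef_rot: [0.364, 0.906, 0.216, -0.002]
contact_force: [0.3, -1.1, 0.5]
opening: 0.221
```

Request:
carry_out([
  [0,0,0,0,0,5],
  [0,0,0,0,0,10],
  [0,0,0,0,0,15],
  [0,0,0,0,0,20],
  [0,0,0,0,0,25],
  [0,0,0,0,0,30],
  [0,0,0,0,0,30],
])

```text
clock: 25.8
tool_pos: [0.5553, 0.3073, 0.0967]
eef_rot: [0.587, 0.78, 0.208, -0.058]
contact_force: [-0.7, -1.5, 0.7]
opening: 0.221
```

Run:
```python
from h import *
s=r.get_state();print(s["tool_pos"],s["contact_force"],s["moment"],s["q"],s["opening"],s["clock"])
M=R.from_quat(s["eef_rot"]).as_matrix();print(M)
c,es,ey,n=panel(.5569,.3126,1.1986);print("th",np.degrees(np.arctan2(M[:,0]@ey,M[:,0]@es)),"tilt",np.degrees(np.arccos(-M[:,2]@n)))
```

```text
[0.5552937  0.30725469 0.09667176] [-0.67497798 -1.53037181  0.70319641] [-0.45058446  0.17173409 -0.07390857] [-0.15824511  0.88239802 -0.45378205  1.95018822  0.72248234  0.05936382
 -0.83674167] 0.22127552175792622 25.8
[[-0.30499056  0.93990061  0.15351745]
 [ 0.89152232  0.22508643  0.39309547]
 [ 0.33491598  0.25675464 -0.90659161]]
th 37.46821589494118 tilt 0.038622575123650214
```

Request:
carry_out([
  [0,0,0,0,0,6],
  [0,0,0,0,0,12],
  [0,0,0,0,0,18],
  [0,0,0,0,0,24],
  [0,0,0,0,0,30],
  [0,0,0,0,0,36],
  [0,0,0,0,0,42],
  [0,0,0,0,0,48],
  [0,0,0,0,0,54],
  [0,0,0,0,0,60],
  [0,0,0,0,0,60],
  [0,0,0,0,0,60],
])

```text
clock: 27.0
tool_pos: [0.5553, 0.3072, 0.0966]
eef_rot: [0.897, 0.385, 0.151, -0.154]
contact_force: [-0.9, -0.9, -0.1]
opening: 0.223
```

Run:
```python
from h import *
s=r.get_state();print(s["tool_pos"],s["contact_force"],s["moment"],s["q"],s["opening"],s["clock"])
M=R.from_quat(s["eef_rot"]).as_matrix()
c,es,ey,n=panel(.5569,.3126,1.1986);print("th",np.degrees(np.arctan2(M[:,0]@ey,M[:,0]@es)),"tilt",np.degrees(np.arccos(-M[:,2]@n)))
```

```text
[0.55525407 0.30724652 0.09663843] [-0.88133966 -0.94327819 -0.10711331] [-0.57323143  0.27052919  0.05626041] [-0.17755557  0.87676217 -0.42029659  1.95086822  0.30021215  0.04499691
 -1.46338269] 0.22275462543657554 27.0
th -22.265806412563524 tilt 0.04059945282660311
```

Request:
carry_out([
  [0,0,0,0,0,0],
  [0,0,0,0,0,0],
  [0,0,0,0,0,0],
  [0,0,0,0,0,0],
  [0,0,0,0,0,0],
  [0,0,-0.02,0,0,0],
  [0,0,-0.05,0,0,0],
  [0,0,-0.09,0,0,0],
  [0,0,-0.09,0,0,0],
  [0,0,-0.09,0,0,0],
  [0,0,-0.09,0,0,0],
], fingers=60)

```text
clock: 28.1
tool_pos: [0.5413, 0.2722, 0.1776]
eef_rot: [0.898, 0.383, 0.151, -0.155]
contact_force: [0.2, 0.2, -0.1]
opening: 0.766
```

Run:
```python
from h import *
s=r.get_state();p=r.snapshot("wrist");cv2.imwrite("pics/w13.png",p["img"]);print(s["tool_pos"],s["contact_force"],s["q"],s["clock"])
```

```text
[0.5413195  0.27216535 0.17758721] [ 0.17713753  0.17484617 -0.08255066] [-0.04037921  0.73498671 -0.55169601  1.97809358  0.28601328  0.19530163
 -1.4467621 ] 28.1
```

View pics/w13.png

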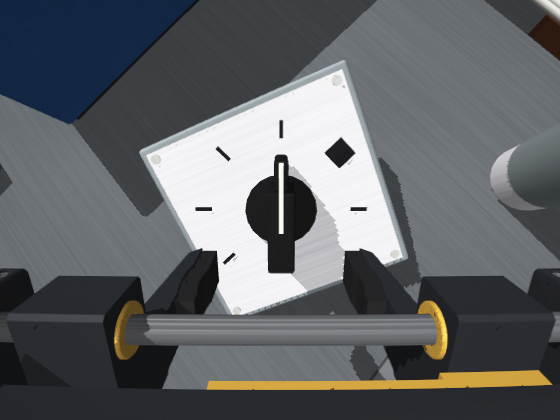

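Request:
carry_out([
  [0,0,0,0,0,-8.2],
  [0,0,0,0,0,-16.4],
  [0,0,0,0,0,-24.6],
  [0,0,0,0,0,-32.8],
  [0,0,0,0,0,-41],
  [0,0,0,0,0,-49.2],
  [0,0,0,0,0,-57.4],
  [0,0,0,0,0,-65.6],
  [0,0,0,0,0,-73.8],
  [0,0,0,0,0,-82],
  [0,0,0,0,0,-90],
  [0,0,0,0,0,-90],
])

```text
clock: 29.35
tool_pos: [0.541, 0.2724, 0.1771]
eef_rot: [0.364, 0.906, 0.216, -0.003]
contact_force: [0.2, -0.3, -0.7]
opening: 0.764
```

Request:
carry_out([
  [0,0,0,0,0,-8.2],
  [0,0,0,0,0,-16.4],
  [0,0,0,0,0,-24.6],
  [0,0,0,0,0,-32.8],
  [0,0,0,0,0,-41],
  [0,0,0,0,0,-49.2],
  [0,0,0,0,0,-57.4],
  [0,0,0,0,0,-65.6],
  [0,0,0,0,0,-73.8],
  [0,0,0,0,0,-82],
  [0,0,0,0,0,-90],
  [0,0,0,0,0,-90],
])

```text
clock: 30.55
tool_pos: [0.5411, 0.2723, 0.1774]
eef_rot: [-0.382, 0.899, 0.155, 0.15]
contact_force: [-0.1, -0.4, -0.3]
opening: 0.765
```

Request:
carry_out([
  [0,0,0,0,0,0],
  [0,0,0,0,0,0],
  [0,0,0,0,0,0],
  [0,0,0,0,0,0],
])

```text
clock: 30.95
tool_pos: [0.5416, 0.2721, 0.1784]
eef_rot: [-0.383, 0.898, 0.154, 0.151]
contact_force: [-0.3, 0.1, -0.1]
opening: 0.764
```

Run:
```python
from h import *
s=r.get_state();p=r.snapshot("wrist");cv2.imwrite("pics/w14.png",p["img"]);print(s["tool_pos"],s["q"],s["clock"])
M=R.from_quat(s["eef_rot"]).as_matrix()
c,es,ey,n=panel(.5569,.3126,1.1986);print("th",np.degrees(np.arctan2(M[:,0]@ey,M[:,0]@es)),"tilt",np.degrees(np.arccos(-M[:,2]@n)),c+(.013+.09)*n)
```

```text
[0.54163704 0.27212097 0.17843469] [ 0.25802298  0.95758586 -1.17273696  1.96366197  1.24752877  0.61399532
  0.81645975] 30.95
th 157.47268775847118 tilt 0.0201818595055541 [0.5410699  0.27205076 0.1783497 ]
```

View pics/w14.png

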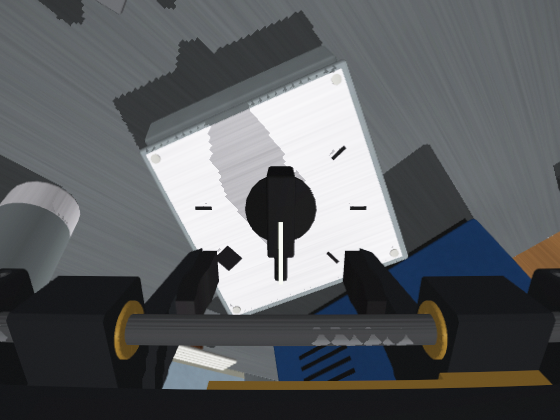

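Pointer at tick 4 (tail up at (281,172)), square at (229,258). Descend and grip.

Request:
carry_out([
  [0,0,0.03,0,0,0],
  [0,0,0.055,0,0,0],
  [0,0,0.075,0,0,0],
  [0,0,0.085,0,0,0],
  [0,0,0.09,0,0,0],
  [0,0,0.09,0,0,0],
  [0,0,0.09,0,0,0],
  [0,0,0.09,0,0,0],
])

```text
clock: 31.8
tool_pos: [0.5559, 0.3073, 0.0977]
eef_rot: [-0.383, 0.898, 0.154, 0.152]
contact_force: [0.5, -1.0, -0.4]
opening: 0.765
```

Request:
carry_out([
  [0,0,0,0,0,0],
  [0,0,0,0,0,0],
  [0,0,0,0,0,0],
  [0,0,0,0,0,0],
  [0,0,0,0,0,0],
  [0,0,0,0,0,0],
  [0,0,0,0,0,0],
], fingers=255)

```text
clock: 32.5
tool_pos: [0.5555, 0.3075, 0.0968]
eef_rot: [-0.383, 0.898, 0.155, 0.152]
contact_force: [0.5, 0.6, 0.5]
opening: 0.226
```

Request:
carry_out([
  [0,0,0,0,0,5],
  [0,0,0,0,0,10],
  [0,0,0,0,0,15],
  [0,0,0,0,0,20],
  [0,0,0,0,0,25],
  [0,0,0,0,0,30],
  [0,0,0,0,0,35],
  [0,0,0,0,0,40],
  [0,0,0,0,0,45],
  [0,0,0,0,0,45],
  [0,0,0,0,0,45],
  [0,0,0,0,0,45],
])

```text
clock: 33.7
tool_pos: [0.5556, 0.3073, 0.0967]
eef_rot: [-0.011, 0.976, 0.2, 0.081]
contact_force: [1.0, -1.0, -0.3]
opening: 0.222
```

Run:
```python
from h import *
s=r.get_state();print(s["tool_pos"],s["q"],s["clock"],s["contact_force"],s["moment"],s["opening"])
M=R.from_quat(s["eef_rot"]).as_matrix()
c,es,ey,n=panel(.5569,.3126,1.1986);print("th",np.degrees(np.arctan2(M[:,0]@ey,M[:,0]@es)))
```

```text
[0.55559837 0.30727907 0.09671766] [ 0.13404257  1.07452568 -1.03704537  1.9347539   1.48924884  0.54715277
 -0.16108286] 33.7 [ 1.04272099 -1.01558944 -0.30243093] [-0.43484569 -0.04195712 -0.01542404] 0.221509754009339
th 112.60193047282749
```

Release, retreat, and check the selector.

Request:
carry_out([
  [0,0,0,0,0,0],
  [0,0,0,0,0,0],
  [0,0,0,0,0,0],
  [0,0,0,0,0,0],
  [0,0,0,0,0,0],
  [0,0,-0.02,0,0,0],
  [0,0,-0.05,0,0,0],
  [0,0,-0.09,0,0,0],
  [0,0,-0.13,0,0,0],
  [0,0,-0.17,0,0,0],
  [0,0,-0.17,0,0,0],
  [0,0,-0.17,0,0,0],
], fingers=60)

```text
clock: 34.9
tool_pos: [0.5297, 0.2401, 0.2512]
eef_rot: [-0.01, 0.976, 0.201, 0.082]
contact_force: [-0.3, -0.1, 0.1]
opening: 0.765
```

Run:
```python
from h import *
s=r.get_state();p=r.snapshot("wrist");cv2.imwrite("pics/w15.png",p["img"]);print(s["tool_pos"],s["q"],s["clock"])
t=r.snapshot("top");cv2.imwrite("pics/t15.png",t["img"])
```

```text
[0.52971866 0.24010592 0.25122401] [ 0.38165098  0.85798765 -1.29807175  1.95178478  1.02391027  0.69188518
  0.21849355] 34.9
```

View pics/w15.png

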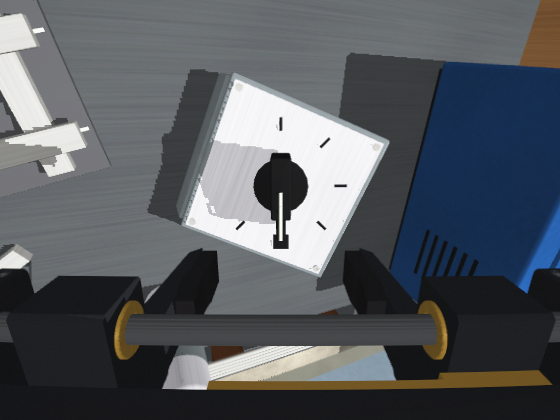

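View pics/t15.png

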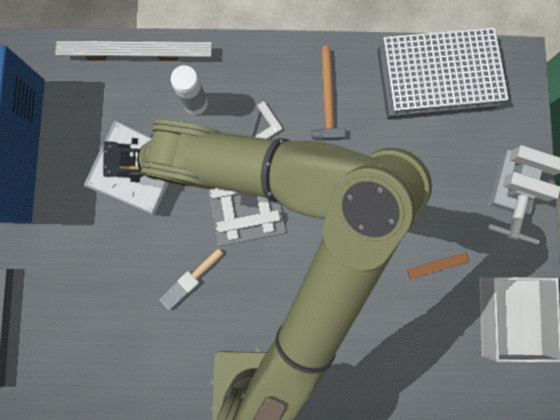

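Run:
```python
from h import *
p=r.snapshot("scene");cv2.imwrite("pics/s15.png",p["img"]);cv2.imwrite("pics/s15c.png",cv2.resize(p["img"][160:350,170:450],None,fx=2.8,fy=2.8,interpolation=cv2.INTER_CUBIC))
```

```text
(no output)
```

View pics/s15c.png

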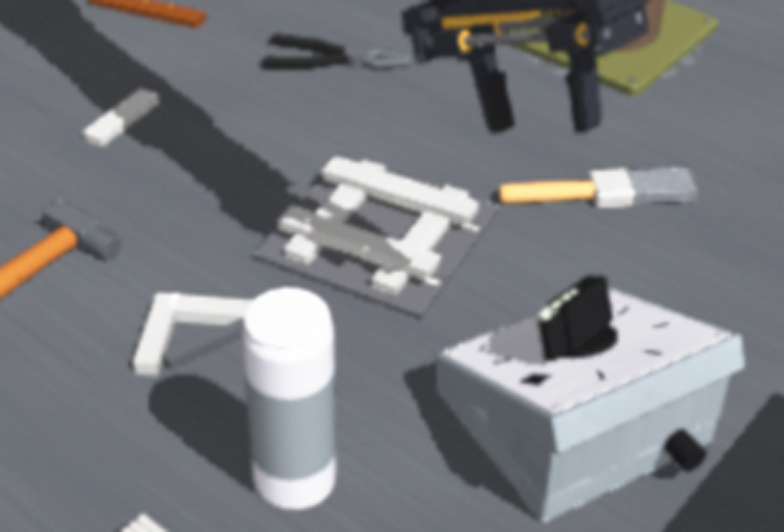

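Run:
```python
from h import *
im=cv2.imread("pics/w10.png");g=cv2.cvtColor(im,cv2.COLOR_BGR2GRAY).astype(int)
print("col222",g[8:20,222],"col280 far",g[8:20,280],"near",g[155:175,280])
for u in(240,246,318,324):print(u,g[10:24,u],g[154:174,u])
p=dict(r.snapshot("wrist"));K=np.array(p["tool_from_camera"])
print("col280",g[30:75,280],g[118:152,280])
f=lambda uv,z:np.round(onplane(p,uv,z,K)*1e3,1)
np.save("K.npy",K)
```

```text
col222 [116 117 117 118 118 169 143 143 143 143 142 143] col280 far [122 122 122 122 126 144 145 146 146 146 146 146] near [133 132 133 134 133 133 133 133 133 133 132 122  70  69 122 121 121 121
 121 121]
240 [117 117 120 137 144 152 213 247 247 247 248 248 248 248] [247 247 247 247 247 247 246 235  95  75  73  76  66  66  67  68  69  69
  70  68]
246 [120 118 121 137 144 151 210 245 245 245 245 245 245 245] [244 244 244 244 244 244 244 234 133  96  75  74  67  67  65  66  67  67
  66  67]
318 [123 122 126 134 149 201 249 249 249 249 249 248 248 248] [244 244 244 244 244 244 249 121  76  75  75  75  77  52  67  66  67  68
  67  67]
324 [119 119 120 131 148 196 249 249 249 249 249 249 249 249] [240 240 240 241 240 241 241 118  88  88  87  87 134  58  66  65 115 118
 119 119]
col280 [146 144 144 144 144 144 144 144 137 178 246 247 249 250 249 248 247 248
 247 246 246 247 248 247 247 246 245 248 249 246 244 247 194 101  86  81
  80  79  81  80  80  86 141 141 141] [137 136 135 136 137 164 237 245 247 248 248 246 246 246 244 244 245 246
 245 245 243 246 247 244 243 248 120  76  77  76  76  75 126 133]
```

Run:
```python
from h import *
p=r.snapshot("wrist");K=np.array(p["tool_from_camera"]);h=.264
f=lambda u,v,z:onplane(p,[(u,v)],h-z,K)[0][0]*1e3
pf,pn=f(280,12.5,.008),f(280,166.3,.008);print("plate",pf,pn,"len",pf-pn,"mid",(pf+pn)/2)
for n,u,a,b in(("L",243,15.7,161.5),("R",321,14.7,160.5)):
    A,B=f(u,a,.032),f(u,b,.032);print(n,A,B,"len",A-B,"mid",(A+B)/2)
for n,a,b in(("la",39.2,62.0),("lb",123.2,143.5)):
    A,B=f(280,a,.02),f(280,b,.02);print(n,(A+B)/2-(pf+pn)/2)
```

```text
plate 189.42368707750825 9.108052400695065 len 180.31563467681318 mid 99.26586973910166
L 179.72796436483162 19.25758427481887 len 160.47038009001275 mid 99.49277431982524
R 180.72947191887778 20.466756188344608 len 160.26271573053316 mid 100.5981140536112
la 47.266949290618825
lb -46.84578149858865
```

Run:
```python
from plant import r
print(r.finish_job())
```

```text
the job is handed in; nothing more can be done
None
```

The job is done and handed in at about 35 s of the 72 s allowed. No move reported a contact force above about 5 N.

**Bars:** Both long bars now lie crosswise on the lower bars, one over each scribed line.
- **Over the lines:** in the wrist view, the bar on the +45 line sat within about 0.5 mm of its line along the whole length. The bar on the -45 line was last measured just before I lowered it, about 0.3 mm off. I did not re-measure it on its own line afterwards.
- **Centred on the plate:** measured after release, the bar on the -45 line is about 0.2 mm from centre and the one on the +45 line about 1.3 mm.
- **Lower bars:** they measured +47.3 and -46.9 mm before placing, and +47.3 and -46.8 mm after. They did not shift, but my readings sit about 2 mm outside the nominal ±45 mm, both before and after.

**Selector:** I turned it clockwise from the second click to the fifth, using two grasps. After release the pointer rests at the large square mark in the wrist picture, and the scene picture looks the same.

**Left alone:** The offcut and the other tools were not touched. The last overview pictures show nothing out of place, though the arm hid part of the bench in the top view.

One cross-check disagreed: an overlay fitted to hand-picked plate corners showed lower_a about 3 mm off and the cross bars 1–2 mm off. That fit had errors of about 1 pixel. Measuring from the image edges instead gave the values above.

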